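# Open and stock the folding counter display

## Robot

A 7-joint arm with a two-finger parallel gripper is mounted at the origin on the work surface. World frame = base frame: x ahead of the robot, y to its left, z up, the work surface at z = 0. Lengths are in mm, angles in rad, forces in N, time in s.
With the tool pointing down it reaches from about 400 to 875 mm from the base axis. Payload 19.3 kg.
Tool frame: the origin (TCP) lies at the very end of the fingers, on their centre line; the grasp point (between the pads) lies 19 mm behind it (grip_point_offset is the z of the grasp point in the tool frame, in mm); z points along the fingers, x is the direction in which the jaws open and shut, and the axes are right-handed (so a half turn about z gives the same grasp; the last joint's range is limited). The gripper opens to 85 mm and grips with 20 to 120 N. Pads are 22 mm wide; open, the fingers measure 114 mm over their backs; the gripper's body (76 mm by 85 mm) begins 54 mm behind the grasp point. The pads swing forward as they close: fully open they stand 13 mm farther back than shut.
Start: joints at [-1.206, 0.521, -0.036, 1.599, 0.021, 1.021, -0.113], TCP at [263.285, 566.829, 210.291] pointing down, gripper open.
Joint ranges: [-2.91, 2.91], [-0.3, 2.13], [-1.5, 1.42], [0.17, 2.43], [-1.26, 4.41], [0.16, 1.93], [-2.52, 2.52]. Speed limits (rad/s): [1.89, 1.89, 2.39, 2.39, 3.01, 3.01, 3.01].

## Interface

Orientations are given as a 3x3 rotation matrix whose columns are the frame's x, y, z axes.
In Python, from workcell import movep, movel, goto_joints, open_gripper, clamp, wait, inverse_kinematics, read_state, camera, PlanningError, finish_job, grip_point_offset gives the robot as it stands. Calls block until the motion is done:
- movep(position, orientation): joint-space move of the TCP to a pose.
- movel(position, frame=None, max_speed=150, guard=None): straight line of the TCP; frame=None keeps the orientation; max_speed is the mean speed in mm/s. With guard (N) it stops when the force on the tool has changed by that much, and returns True; else False.
- goto_joints(angles): joint-space move.
- open_gripper() and clamp(): open the fingers fully, or close them until they stop; the grip force is fixed at half the most.
- wait(seconds).
- inverse_kinematics(position, orientation): joint angles nearest the present ones, or None.
- read_state(): the state.
- camera(name): name is "side" or "top"; returns a dict with "image" (420x560x3 uint8, blue, green, red), "range_z" (420x560 float32, mm along the optical axis (not along the pixel's ray), 0 where there is no reading), "fx", "fy", "cx", "cy" (pixels), "cam_to_world" (4x4, takes a point from camera to world coordinates). Camera axes: x right, y up, looking along -z (the intrinsics and any distortion apply to the point x, -y, -z); pixel columns grow to the right and rows downward; lengths in mm; the calibration is good to about 2 mm. A picture is of the moment at which its call begins.
A pose or a line that the arm cannot do raises PlanningError and nothing moves.
- finish_job(): hands the job in, once; it reports no verdict.
The state is a dict: "time": time; "qpos": joint angles; "qvel": joint speeds; "joint_efforts": joint torques, N m; "eef_pos": TCP position; "tool_rot": TCP orientation; "ft_force": force on the tool from outside, world axes, zero at the start; "torque": the same for the moment, N m; "finger_gap": finger opening in mm.
Only numpy, scipy, OpenCV 4.12 (cv2) and the standard library are available. Lean on these libraries where they do the work, as an engineer would, in place of code of your own. Each camera call takes 0.05 s, during which the arm holds its last target.

## Task

Swing the backboard of the folding counter display up and over until it snaps open, then put every orange carton from the stock tray into the display, one to a bay, sitting flat on the bay floor (any face up). When the display is fully stocked, turn the dial's cap until its window shows the green spot; leave the blue cartons in the stock tray and everything else where it is.

Things in the scene. Friction and masses are not known exactly. Their poses are not given: they have to be found in the camera images.
- stand: fixed folding counter display: cream tray 125 x 214 mm, four low-walled bays in a row along its y, a green backboard hinged behind them. Origin under it on the counter, z up, x from front to back. Bay walls reach 18 mm above the counter. Folded, the backboard lies flat 36 mm up and covers the bays. It stands in either half of the counter, bays and bar towards the robot, turned a little
- bay0 (a point): centre of the floor of bay 0 of the display, 6 mm above the counter; pocket 48 x 48 mm, walls 12 mm above its floor, bays 52 mm apart along the stand's y. x axis as the stand's
- bay1 (a point): centre of the floor of bay 1 of the display, 6 mm above the counter; pocket 48 x 48 mm, walls 12 mm above its floor, bays 52 mm apart along the stand's y. x axis as the stand's
- bay2 (a point): centre of the floor of bay 2 of the display, 6 mm above the counter; pocket 48 x 48 mm, walls 12 mm above its floor, bays 52 mm apart along the stand's y. x axis as the stand's
- bay3 (a point): centre of the floor of bay 3 of the display, 6 mm above the counter; pocket 48 x 48 mm, walls 12 mm above its floor, bays 52 mm apart along the stand's y. x axis as the stand's
- backboard (a joint): angle of the backboard (rad): 0 folded flat over the bays, 1.83 open against its stop, leaning 15 degrees back. It turns about the stand's y axis: the bar goes up, then away along the stand's +x. Sprung over-centre hinge: below about 1.0 it snaps shut (some 4 N at the bar to start lifting), beyond that it snaps open and stays
- backboard_hinge (a point): mid point of the backboard's hinge line, 55 mm behind the stand's origin and 36 mm above the counter, axes as the stand's
- backboard_bar (a point): middle of the steel lifting bar (10 mm round, 90 mm long along the stand's y, 80 mm clear between its arms) at the board's free edge, 155 mm from the hinge line. Folded it is 36 mm above bare counter, with a 40 mm clear window behind it, so fingers can straddle it from above; the tray's front edge lies 45 mm behind it. Open it is 186 mm high
- stock_tray: fixed grey stock tray 188 (x) x 175 (y) mm, walls 18 mm high, floor 4 mm, two rows of three compartments (pitch 92 mm along its x, 57 mm along its y). Origin under its centre on the counter. It is in the half of the counter where the display is not
- orange0: orange carton of light bulbs, 40 x 40 x 46 mm, 60 g (may vary by some 30 %), upright at first in a compartment of the stock tray. Origin at its centre, z up, x and y square to its sides. There are three or four; None if absent
- orange1: orange carton of light bulbs, 40 x 40 x 46 mm, 60 g (may vary by some 30 %), upright at first in a compartment of the stock tray. Origin at its centre, z up, x and y square to its sides. There are three or four; None if absent
- orange2: orange carton of light bulbs, 40 x 40 x 46 mm, 60 g (may vary by some 30 %), upright at first in a compartment of the stock tray. Origin at its centre, z up, x and y square to its sides. There are three or four; None if absent
- orange3: orange carton of light bulbs, 40 x 40 x 46 mm, 60 g (may vary by some 30 %), upright at first in a compartment of the stock tray. Origin at its centre, z up, x and y square to its sides. There are three or four; None if absent
- blue0: blue carton, same shape as the orange ones, among them in the stock tray; it stays there. Origin at its centre
- blue1: blue carton, same shape as the orange ones, among them in the stock tray; it stays there. Origin at its centre
- dial_base: fixed white disc (108 mm across) of the stock dial, with four coloured spots on a 35 mm radius. Seen from above, clockwise: red at its own -x side, then at 0.75 rad steps yellow, green, blue. Origin under its centre
- dial_cap (a joint): angle of the dial's dark perforated cap (rad), growing clockwise seen from above, 0 to 2.6: its one window shows red at 0, yellow at 0.75, green at 1.5, blue at 2.25. Stiff enough to stay where it is left
- dial_grip (a point): point on the dial's axis, in the white grip bar standing on the cap, 38 mm above the counter; the bar is 44 mm long along this point's x, 14 mm thick along its y, from 16 to 48 mm above the counter. The window is on this point's -x side; the cap's top is 17 mm above the counter, 96 mm across
- glue_bottle: bystander: white bottle 66 mm across, 170 mm high. Origin under its centre
- paint_can: bystander: red and steel can 84 mm across, 100 mm high. Origin under its centre
- screwdriver: bystander: screwdriver lying across the counter in front of the dial. Origin under its middle
- tape_roll: bystander: yellow ring-shaped tape roll 80 mm across, 25 mm high. Origin under its centre
- brush: bystander: brush lying on the left of the counter. Origin under its middle

How it is judged (in metres and radians):
On the way, in this order (a step that is already met when the one before it is completed fails the run):
1. the backboard has snapped open (value of joint backboard above 1.72 rad), for 0.3 s.
2. every orange carton sits in a bay of the open display, released (value of joint backboard above 1.72 rad and (horizontal distance between orange0 and bay0 below 0.012 m or horizontal distance between orange0 and bay1 below 0.012 m or horizontal distance between orange0 and bay2 below 0.012 m or horizontal distance between orange0 and bay3 below 0.012 m) and z of each of orange0, orange1, orange2, orange3 in the frame of stand below 0.036 m and linear speed of each of orange0, orange1, orange2, orange3 below 0.02 m/s and (horizontal distance between orange1 and bay0 below 0.012 m or horizontal distance between orange1 and bay1 below 0.012 m or horizontal distance between orange1 and bay2 below 0.012 m or horizontal distance between orange1 and bay3 below 0.012 m) and (horizontal distance between orange2 and bay0 below 0.012 m or horizontal distance between orange2 and bay1 below 0.012 m or horizontal distance between orange2 and bay2 below 0.012 m or horizontal distance between orange2 and bay3 below 0.012 m) and (horizontal distance between orange3 and bay0 below 0.012 m or horizontal distance between orange3 and bay1 below 0.012 m or horizontal distance between orange3 and bay2 below 0.012 m or horizontal distance between orange3 and bay3 below 0.012 m) and contact force between each of orange0, orange1, orange2, orange3 and the fingers below 0.1 N), for 0.2 s.
3. the dial's window shows green (value of joint dial_cap between 1.36 and 1.64 rad), for 0.2 s.
At the end, for the whole second after the job is handed in: the backboard is open against its stop (above 1.72 rad), every orange carton rests flat in a bay of its own (within 12 mm of the bay's centre, its centre under 36 mm above the counter), and the dial's window is over green (1.36 to 1.64 rad) (all of step 3 and value of joint backboard above 1.72 rad and (horizontal distance between orange0 and bay0 below 0.012 m or horizontal distance between orange0 and bay1 below 0.012 m or horizontal distance between orange0 and bay2 below 0.012 m or horizontal distance between orange0 and bay3 below 0.012 m) and z of each of orange0, orange1, orange2, orange3 in the frame of stand below 0.036 m and linear speed of each of orange0, orange1, orange2, orange3 below 0.02 m/s and (horizontal distance between orange1 and bay0 below 0.012 m or horizontal distance between orange1 and bay1 below 0.012 m or horizontal distance between orange1 and bay2 below 0.012 m or horizontal distance between orange1 and bay3 below 0.012 m) and (horizontal distance between orange2 and bay0 below 0.012 m or horizontal distance between orange2 and bay1 below 0.012 m or horizontal distance between orange2 and bay2 below 0.012 m or horizontal distance between orange2 and bay3 below 0.012 m) and (horizontal distance between orange3 and bay0 below 0.012 m or horizontal distance between orange3 and bay1 below 0.012 m or horizontal distance between orange3 and bay2 below 0.012 m or horizontal distance between orange3 and bay3 below 0.012 m)); the robot touches nothing.
It fails at once if a bystander on the counter was pushed more than 4 cm (distance of any of glue_bottle, paint_can, screwdriver, tape_roll, brush from where it was at the start of the episode above 0.04 m).
It fails at once if a blue carton left its compartment (distance of any of blue0, blue1 from where it was at the start of the episode above 0.06 m).
Of orange0, orange1, orange2, orange3 only 3 to 4 are there at a start; the rules pass over those that are not, and their reading is None.
At some moment in a run one of orange0, orange1, orange2, orange3 may be knocked a few centimetres aside while the robot is not near it.
Once in a run the grip may slacken for a moment while it holds something.
It also fails if it takes over 210 s, if anything falls off the work surface, if the arm or the gripper's body presses on something with over 40 N, if the wrist force passes 120 N, or if a joint passes its speed limit or range.

## Working session

There is one attempt and no reset: what is moved stays moved. The work goes in short steps, each a Python script; the robot and the scene stay as the last script left them, time stands still between calls to the robot, and variables do not carry over. Pictures are saved under pics/ and viewed, and the job is handed in when it is done.

```bash
ls; mkdir -p pics; cat > h.py <<'E'
import numpy as np, cv2
from workcell import *
def pt(c,u,v,z=None):
    K=np.array([[c["fx"],0,c["cx"]],[0,c["fy"],c["cy"]],[0,0,1]]); M=np.array(c["cam_to_world"])
    d=np.array([(u-c["cx"])/c["fx"],-(v-c["cy"])/c["fy"],-1.0])
    if z is None:
        r=float(c["range_z"][int(round(v)),int(round(u))]); return M[:3,:3]@(d*r)+M[:3,3]
    w=M[:3,:3]@d; o=M[:3,3]; return o+w*(z-o[2])/w[2]
def cloud(c):
    h,w=c["range_z"].shape; u,v=np.meshgrid(np.arange(w),np.arange(h)); r=c["range_z"].astype(float)
    P=np.stack([(u-c["cx"])/c["fx"]*r,-(v-c["cy"])/c["fy"]*r,-r],-1); M=np.array(c["cam_to_world"])
    W=P@M[:3,:3].T+M[:3,3]; W[r<=0]=np.nan; return W
def R(a):
    "tool down, jaw axis x at world angle a"
    c,s=np.cos(a),np.sin(a); return np.array([[c,s,0],[s,-c,0],[0,0,-1.]])
E
python3 - <<'E'
from h import *
for n in("top","side"):
    c=camera(n); cv2.imwrite(f"pics/{n}0.png",c["image"]); print(n,[k for k in c],c["fx"],c["cx"],c["cy"],np.round(c["cam_to_world"],3).tolist())
s=read_state();print(s["time"],s["finger_gap"],s["ft_force"],grip_point_offset,s["tool_rot"])
E
```

```text
pics
top ['image', 'range_z', 'fx', 'fy', 'cx', 'cy', 'cam_to_world'] 439.059882982571 266.39723318114693 218.0362530583158 [[0.026, 0.998, -0.061, 528.148], [-1.0, 0.027, 0.009, -4.573], [0.011, 0.061, 0.998, 1390.361], [0.0, 0.0, 0.0, 1.0]]
side ['image', 'range_z', 'fx', 'fy', 'cx', 'cy', 'cam_to_world'] 537.6701333654951 280.6283652217908 213.8177538310202 [[0.846, 0.304, -0.438, -69.294], [-0.533, 0.48, -0.697, -1082.073], [-0.002, 0.823, 0.568, 942.697], [0.0, 0.0, 0.0, 1.0]]
0.1 85.42744384927614 [-0.0483913   0.23894769  0.08984986] -18.700000000000003 [[ 4.21198903e-01  9.06968221e-01 -3.61893153e-04]
 [ 9.06967760e-01 -4.21199054e-01 -9.16392345e-04]
 [-9.83567788e-04  5.77580282e-05 -9.99999515e-01]]
```

View pics/top0.png

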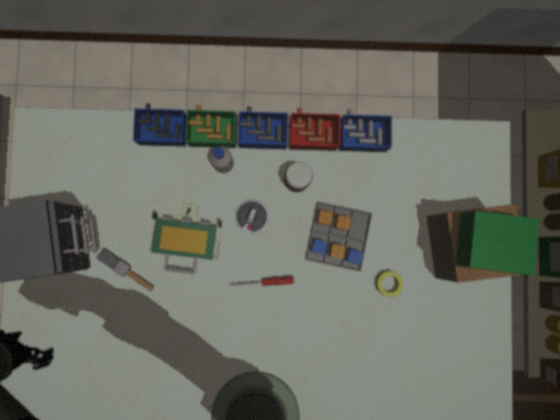

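View pics/side0.png

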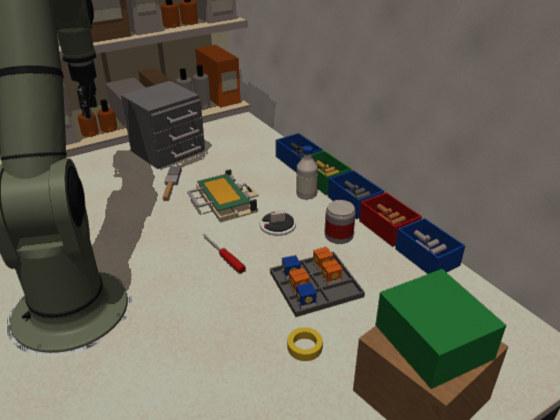

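The top view shows the display at about (187,240) with its bar at (181,268), the dial at (252,216) and the stock tray at (338,237). The tray holds three orange cartons and two blue ones. I'll zoom in and take measurements.

```bash
python3 - <<'E'
from h import *
c=camera("top"); np.savez("top0.npz",**c)
a=c["image"][190:285,140:280]; b=c["image"][190:285,290:410]
cv2.imwrite("pics/crop1.png",cv2.resize(a,None,fx=5.5,fy=5.5,interpolation=cv2.INTER_CUBIC))
cv2.imwrite("pics/crop2.png",cv2.resize(b,None,fx=6,fy=6,interpolation=cv2.INTER_CUBIC))
W=cloud(c)
print("counter z",np.nanmedian(W[300:320,300:340,2]))
hsv=cv2.cvtColor(c["image"],cv2.COLOR_BGR2HSV)
def rep(name,m,z):
    n,l,s,ce=cv2.connectedComponentsWithStats(m.astype(np.uint8))
    for i in range(1,n):
        if s[i,4]>=25:
            u,v=ce[i]; k=l==i
            cn=np.argwhere(k)[:,::-1].astype(np.float32); P=np.array([pt(c,x,y,z)[:2] for x,y in cn],np.float32)
            print(name,s[i],np.round(ce[i],1),np.round(pt(c,u,v,z)[:2]),"z",np.round(np.nanpercentile(W[k][:,2],[10,50,90])),np.round(cv2.minAreaRect(P)[2],1))
m0=np.zeros(hsv.shape[:2],bool); m0[180:300,290:385]=1
H,S,V=cv2.split(hsv)
rep("or",m0&(H>5)&(H<20)&(S>130)&(V>90),50)
rep("bl",m0&(H>100)&(H<125)&(S>130)&(V>60),50)
m1=np.zeros_like(m0); m1[200:290,140:230]=1
rep("gr",m1&(H>40)&(H<90)&(S>80),36)
rep("ye",m1&(H>10)&(H<35)&(S>150)&(V>90),38)
E
```

```text
counter z -0.8972757744726323
or [318 211  15  13 155] [324.9 217.2] [ 618. -196.] z [46. 49. 53.] 79.7
or [337 216  14  14 149] [343.1 222. ] [ 604. -252.] z [45. 49. 53.] 77.5
or [331 244  14  14 144] [337.4 250.8] [ 516. -236.] z [45. 49. 53.] 77.5
bl [313 240   7  11  42] [316.1 244.9] [ 532. -171.] z [46. 50. 53.] 72.7
bl [320 243   6  10  37] [322.4 247.2] [ 526. -190.] z [46. 50. 52.] 77.0
bl [349 250   7  11  46] [351.9 254.8] [ 505. -281.] z [45. 49. 52.] 72.4
bl [355 253   7  10  34] [358.2 257.3] [ 498. -300.] z [47. 49. 52.] 72.3
gr [153 220  62  38 406] [185.9 234.6] [554. 229.] z [35. 38. 42.] 84.5
ye [161 227  45  25 892] [182.9 239.6] [538. 238.] z [35. 39. 43.] 85.4
```

```bash
python3 - <<'E'
from h import *
c=camera("side"); np.savez("side0.npz",**c)
a=c["image"][160:290,170:310]
cv2.imwrite("pics/crop3.png",cv2.resize(a,None,fx=4.5,fy=4.5,interpolation=cv2.INTER_CUBIC))
E
```

```text
(no output)
```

View pics/crop1.png

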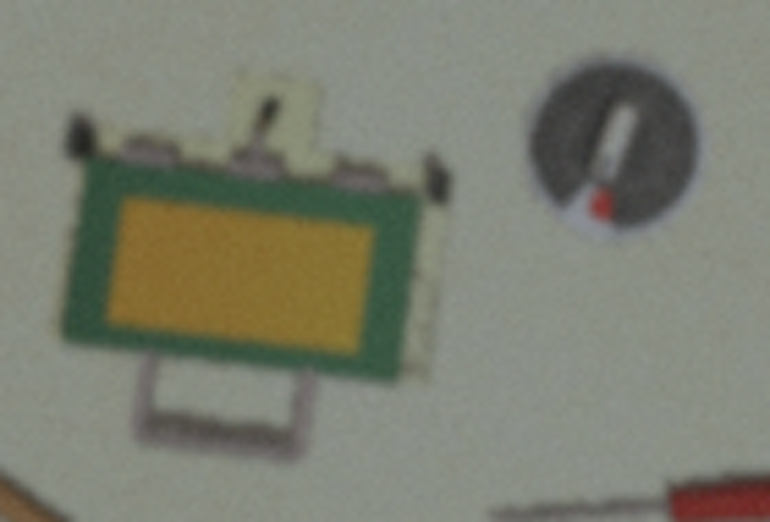

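View pics/crop2.png

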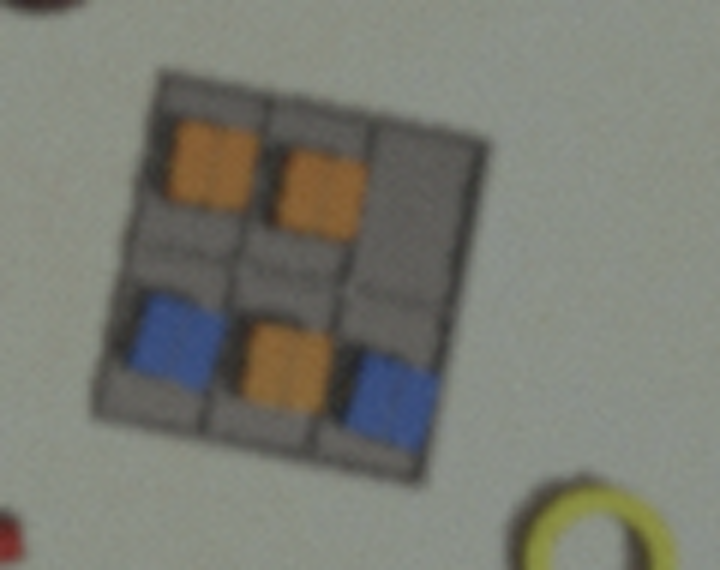

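View pics/crop3.png

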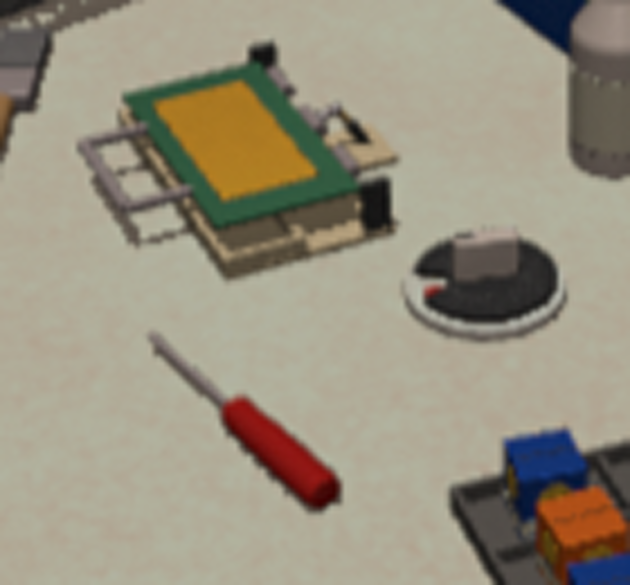

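```bash
cat > m.py <<'E'
from h import *
c=dict(np.load("top0.npz")); 
W=cloud(c); hsv=cv2.cvtColor(c["image"],cv2.COLOR_BGR2HSV);H,S,V=cv2.split(hsv)
m1=np.zeros(H.shape,bool); m1[200:290,140:230]=1
m=m1&(((H>40)&(H<90)&(S>80))|((H>10)&(H<35)&(S>150)&(V>90)))
def rect(m,z):
    P=np.array([pt(c,x,y,z)[:2] for y,x in np.argwhere(m)],np.float32); return cv2.minAreaRect(P),cv2.boxPoints(cv2.minAreaRect(P))
print("board",rect(m,39))
print("yel",rect(m1&(H>10)&(H<35)&(S>150)&(V>90),39))
for n,(u,v) in dict(barL=(140,437),barR=(303,450),barLt=(150,415),barRt=(300,432),TL=(88,155),TR=(425,195),BR=(400,382),BL=(62,340)).items():
    print(n,pt(c,140+u/5.5-.5+.09,190+v/5.5-.5+.09,38)[:2])
for n,(u,v,z) in dict(dialc=(613,148,0),cap=(613,143,17),g1=(630,104,48),g2=(603,178,48),red=(601,205,17)).items():
    print(n,pt(c,140+u/5.5-.41,190+v/5.5-.41,z)[:2])
# bar from depth
k=(W[...,2]>25)&(W[...,2]<60); k[:256]=0;k[280:]=0;k[:,:160]=0;k[:,200:]=0
P=W[k]; print(len(P)); print(np.round(P[:,:].mean(0)))
# bar darkness rows
g=cv2.cvtColor(c["image"],cv2.COLOR_BGR2GRAY)
print(g[258:276,163:198:3])
E
python3 m.py
```

```text
board (((541.8480834960938, 236.07049560546875), (180.19833374023438, 95.79200744628906), 84.14381408691406), array([[485.00903, 151.32846],
       [580.30115, 141.55463],
       [598.68713, 320.81253],
       [503.39502, 330.58636]], dtype=float32))
yel (((538.4158935546875, 236.74118041992188), (134.0821533203125, 64.23192596435547), 85.37757110595703), array([[501.00162, 172.50635],
       [565.0246 , 167.32996],
       [575.8302 , 300.976  ],
       [511.8072 , 306.1524 ]], dtype=float32))
barL [446.77000301 288.57428341]
barR [441.88074387 197.90987378]
barLt [459.07288424 283.51587412]
barRt [451.78945833 199.93298876]
TL [602.90750022 323.8779561 ]
TR [585.50299212 134.84573518]
BR [480.90428461 145.32700347]
BL [499.37280938 334.04651553]
dialc [617.10063798  31.3857635 ]
cap [618.86678223  31.02637403]
g1 [638.85500009  21.36410867]
g2 [597.16071559  35.23432645]
red [583.35067594  36.85417603]
212
[458. 237.  39.]
[[136 109 128 139 139 141 141 137 131 131 114 108]
 [136 110 138 140 138 138 138 141 137 140 120 110]
 [137 108 139 140 137 140 140 137 140 141 125 113]
 [134 108 139 140 140 138 139 140 138 144 117 115]
 [135 106 136 136 138 141 138 140 141 140 112 114]
 [133 105 133 133 135 141 139 142 140 139 109 119]
 [132 101 113 117 126 132 138 140 140 139 109 119]
 [131  98  92  94 111 114 134 134 134 140 112 118]
 [127  91  81  82  90  94 115 116 118 132 108 119]
 [128  91  85  85  83  83  93  94  96 117 105 122]
 [131  98  95  87  87  75  81  83  83  91  99 125]
 [131 102  98  95  90  84  79  84  85  85 101 128]
 [134 112 105 102 101  94  94  91  86  85  97 125]
 [136 123 123 114 111 108 105 100  98  96 101 131]
 [138 134 135 126 122 120 114 108 109 101 104 132]
 [136 140 140 136 133 133 128 121 122 112 113 137]
 [141 139 138 138 136 141 137 135 134 124 127 140]
 [138 140 140 139 139 139 138 141 138 135 136 140]]
```

Now to straddle the bar. With the jaws along the stand's x, I'll offset the tool towards the front so the back finger fits the window.

```bash
cat >> h.py <<'E'
PSI=-0.096
ex=np.array([np.cos(PSI),np.sin(PSI),0]); ey=np.array([-np.sin(PSI),np.cos(PSI),0])
BAR=np.array([444.5,244,36.])
def st(m=""):
    s=read_state(); print(m,round(s["time"],1),np.round(s["eef_pos"],1),"gap",round(s["finger_gap"],1),"F",np.round(s["ft_force"],1),"q",np.round(s["qpos"],2)); return s
E
python3 - <<'E'
from h import *
p=BAR-22*ex
for a in (PSI,PSI+np.pi):
    print(a,[None if (q:=inverse_kinematics([*p[:2],z],R(a))) is None else np.round(q,2) for z in(200,17)])
a=PSI+np.pi if inverse_kinematics([*p[:2],17],R(PSI)) is None else PSI
movep([p[0],p[1],150],R(a)); st()
print(movel([p[0],p[1],50],max_speed=120,guard=15)); s=st()
for n in("top","side"):
    c=camera(n); im=c["image"][190:285,140:260] if n=="top" else c["image"][110:250,130:290]
    cv2.imwrite(f"pics/{n}1.png",cv2.resize(im,None,fx=4.2,fy=4.2,interpolation=cv2.INTER_CUBIC))
E
```

```text
-0.096 [array([-0.9 ,  0.33,  0.32,  1.97, -0.14,  0.86, -0.6 ]), array([-0.77,  0.64,  0.17,  2.09, -0.24,  0.43, -0.51])]
3.045592653589793 [array([-0.34,  0.34, -0.39,  1.95,  0.16,  0.89,  2.23]), array([-0.37,  0.65, -0.37,  2.07,  0.47,  0.5 ,  1.95])]
 1.6 [422.4 247.6 150.1] gap 85.4 F [-0.2 -0.2  0.6] q [-0.88  0.41  0.29  2.02 -0.17  0.74 -0.57]
False
 2.5 [422.9 246.3  50.5] gap 85.8 F [-0.7 -0.2  0. ] q [-0.81  0.58  0.22  2.08 -0.25  0.5  -0.51]
```

View pics/side1.png

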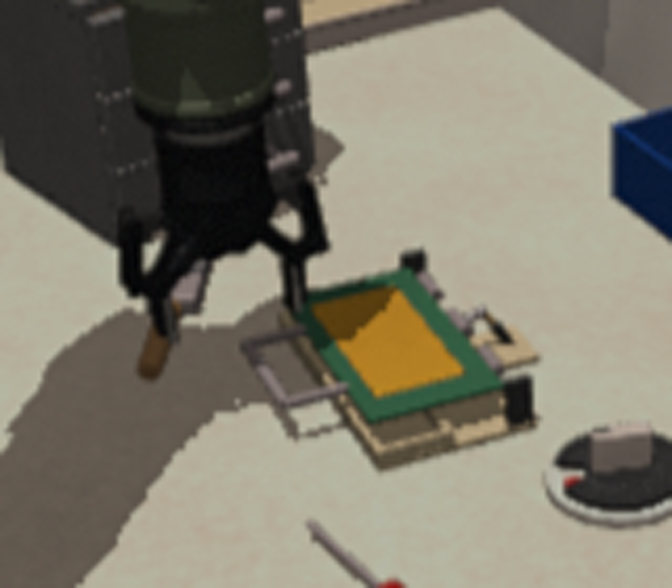

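View pics/top1.png

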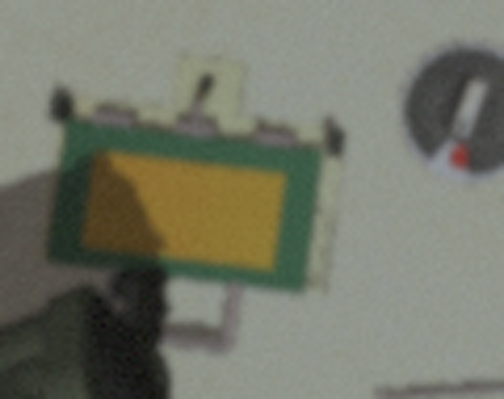

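```bash
cat >> h.py <<'E'
def proj(c,P):
    M=np.linalg.inv(np.array(c["cam_to_world"])); q=M[:3,:3]@np.asarray(P,float)+M[:3,3]
    return np.array([c["cx"]+c["fx"]*q[0]/-q[2], c["cy"]-c["fy"]*q[1]/-q[2]])
E
python3 - <<'E'
from h import *
s=st(); p=np.array(s["eef_pos"]); print(np.round(s["tool_rot"],3))
for n in("top","side"):
    c=camera(n); im=c["image"].copy()
    x0,y0,x1,y1,f=(140,180,260,285,5) if n=="top" else (130,100,290,250,5)
    im=cv2.resize(im[y0:y1,x0:x1],None,fx=f,fy=f,interpolation=cv2.INTER_CUBIC)
    for P in(p+48*ex+[0,0,13],p-48*ex+[0,0,13],BAR,BAR+45*ey,BAR-45*ey):
        u=((proj(c,P)+.5-[x0,y0])*f).astype(int); cv2.circle(im,tuple(map(int,u)),3,(255,0,255),1)
    cv2.imwrite(f"pics/{n}2.png",im)
E
```

```text
2.6 [422.9 246.4  50.7] gap 85.4 F [-0.9 -0.5 -0.3] q [-0.81  0.58  0.22  2.08 -0.25  0.5  -0.51]
[[ 0.995 -0.096  0.001]
 [-0.096 -0.995  0.001]
 [ 0.001 -0.001 -1.   ]]
```

View pics/side2.png

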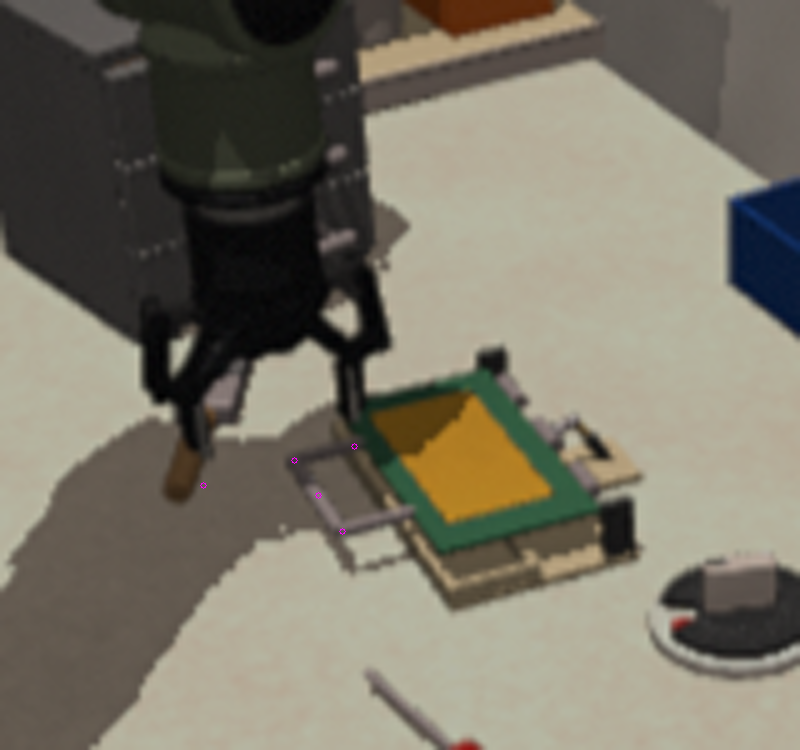

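View pics/top2.png

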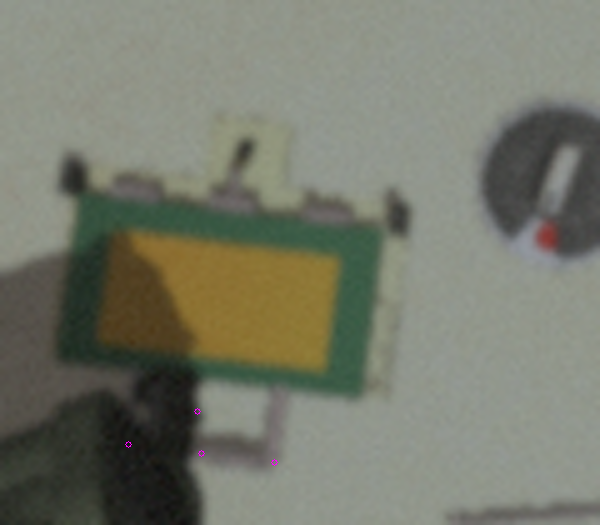

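```bash
python3 - <<'E'
from h import *
s=st(); p=np.array(s["eef_pos"]); 
for n,ctr in(("side",[(201,182),(200,178),(200,172),(201,168),(169,189),(168,184),(206,165),(182,165),(172,160)]),("top",[(171,258),(173,262),(175,265),(172,270),(168,268)])):
    c=camera(n)
    for u,v in ctr:
        W=pt(c,u,v); g=c["image"][v,u]; print(n,u,v,np.round(W),"rel stand axes",np.round([(W-p)@ex,(W-p)@ey,(W-p)[2]]),g)
E
```

```text
2.7 [422.8 246.4  50.5] gap 85.3 F [-0.1 -0.1 -0.1] q [-0.81  0.58  0.22  2.08 -0.25  0.5  -0.51]
side 201 182 [471. 231.  94.] rel stand axes [ 49. -10.  43.] [49 54 54]
side 200 178 [467. 228. 111.] rel stand axes [ 46. -14.  60.] [50 54 56]
side 200 172 [471. 231. 129.] rel stand axes [ 49. -11.  79.] [10 10  9]
side 201 168 [476. 233. 140.] rel stand axes [54. -8. 90.] [13 13 11]
side 169 189 [372. 243.  95.] rel stand axes [-50.  -8.  45.] [16 17 20]
side 168 184 [371. 243. 113.] rel stand axes [-51.  -8.  63.] [12 13 13]
side 206 165 [490. 227. 149.] rel stand axes [ 69. -12.  98.] [19 19 21]
side 182 165 [420. 239. 164.] rel stand axes [ -2.  -7. 114.] [11  9 11]
side 172 160 [392. 240. 189.] rel stand axes [-30. -10. 139.] [10 10 10]
top 171 258 [486. 240. 192.] rel stand axes [ 64.   0. 142.] [38 41 40]
top 173 262 [475. 237. 177.] rel stand axes [ 53.  -4. 127.] [27 31 30]
top 175 265 [458. 266.   1.] rel stand axes [ 33.  23. -50.] [24 31 28]
top 172 270 [466. 197. 389.] rel stand axes [ 48. -45. 338.] [24 29 28]
top 168 268 [472. 201. 410.] rel stand axes [ 53. -40. 360.] [21 23 24]
```

```bash
python3 - <<'E'
from h import *
s=read_state(); p=np.array(s["eef_pos"]); c=camera("side")
for u0,v0 in((200,180),(169,185)):
  for v in range(v0,v0+14):
    print(v,[tuple(np.round([(W-p)@ex,(W-p)@ey,W[2]]).astype(int)) for u in range(u0-1,u0+4) for W in [pt(c,u,v)]],c["image"][v,u0+1])
E
```

```text
180 [(np.int64(41), np.int64(-19), np.int64(108)), (np.int64(46), np.int64(-11), np.int64(102)), (np.int64(48), np.int64(-18), np.int64(105)), (np.int64(56), np.int64(-1), np.int64(94)), (np.int64(88), np.int64(92), np.int64(35))] [41 44 46]
181 [(np.int64(43), np.int64(-10), np.int64(99)), (np.int64(47), np.int64(-9), np.int64(98)), (np.int64(50), np.int64(-9), np.int64(96)), (np.int64(54), np.int64(-5), np.int64(93)), (np.int64(82), np.int64(74), np.int64(43))] [40 42 46]
182 [(np.int64(44), np.int64(-7), np.int64(94)), (np.int64(45), np.int64(-14), np.int64(97)), (np.int64(49), np.int64(-10), np.int64(94)), (np.int64(-362), np.int64(-1369), np.int64(943)), (np.int64(82), np.int64(77), np.int64(37))] [50 54 55]
183 [(np.int64(43), np.int64(-9), np.int64(91)), (np.int64(47), np.int64(-5), np.int64(88)), (np.int64(49), np.int64(-9), np.int64(90)), (np.int64(75), np.int64(64), np.int64(43)), (np.int64(76), np.int64(58), np.int64(46))] [49 55 53]
184 [(np.int64(45), np.int64(-2), np.int64(84)), (np.int64(69), np.int64(69), np.int64(38)), (np.int64(72), np.int64(67), np.int64(38)), (np.
[... 4911 characters left out ...]
, np.int64(82), np.int64(15)), (np.int64(-28), np.int64(102), np.int64(1)), (np.int64(-25), np.int64(102), np.int64(1)), (np.int64(-22), np.int64(101), np.int64(0)), (np.int64(-18), np.int64(103), np.int64(-2))] [78 89 98]
197 [(np.int64(-37), np.int64(80), np.int64(13)), (np.int64(-30), np.int64(95), np.int64(2)), (np.int64(-26), np.int64(98), np.int64(-1)), (np.int64(-25), np.int64(90), np.int64(4)), (np.int64(-22), np.int64(90), np.int64(2))] [80 90 99]
198 [(np.int64(-34), np.int64(94), np.int64(0)), (np.int64(-32), np.int64(88), np.int64(3)), (np.int64(-29), np.int64(89), np.int64(1)), (np.int64(-25), np.int64(91), np.int64(-1)), (np.int64(-24), np.int64(82), np.int64(4))] [ 80  91 100]
```

The open fingertips read z≈85 while the TCP reads 50, so they sit higher than the 13 mm in the spec would give. I'll raise the tool, close the fingers and look before trusting either number.

```bash
cat > tip.py <<'E'
from h import *
def tip(tag):
    s=st(tag); p=np.array(s["eef_pos"])
    c=camera("side"); W=cloud(c); d=W-p; a=d@ex;b=d@ey
    for k,nm in((abs(a)<70,"all"),):
        m=k&(abs(b)<22)&(W[...,2]>p[2]-40)&(d[...,2]<60)&(c["image"].max(-1)<75)
        z=W[...,2][m]; print("dark pts",len(z),"z lowest pct",np.round(np.percentile(z,[1,5,10,20]),1) if len(z) else None, "a-range",np.round(np.percentile(a[m],[2,98])))
    u=proj(c,p); print("tcp px",u)
    im=c["image"][110:260,130:290]; im=cv2.resize(im,None,fx=5,fy=5,interpolation=cv2.INTER_CUBIC)
    for q in((proj(c,p)),(proj(c,p-[0,0,-20]))): cv2.circle(im,tuple(map(int,(q+.5-[130,110])*5)),3,(255,0,255),1)
    cv2.imwrite(f"pics/{tag}.png",im)
E
python3 - <<'E'
from tip import *
s=read_state();p=s["eef_pos"]; movel([p[0],p[1],90])
tip("tipopen"); clamp(); tip("tipshut"); open_gripper()
E
```

```text
tipopen 3.3 [422.8 246.6  90.4] gap 85.2 F [-0.5 -0.9 -0.1] q [-0.84  0.51  0.25  2.07 -0.22  0.59 -0.53]
dark pts 61 z lowest pct [128.6 129.9 131.7 134.2] a-range [-54.  55.]
tcp px [184.49330735 185.17827489]
tipshut 4.1 [422.7 246.2  90. ] gap -0.2 F [ 0.  -0.1  0.2] q [-0.84  0.51  0.25  2.07 -0.22  0.59 -0.53]
dark pts 87 z lowest pct [114.  120.3 121.  125.2] a-range [-14.  12.]
tcp px [184.51142615 185.34159498]
```

View pics/tipshut.png

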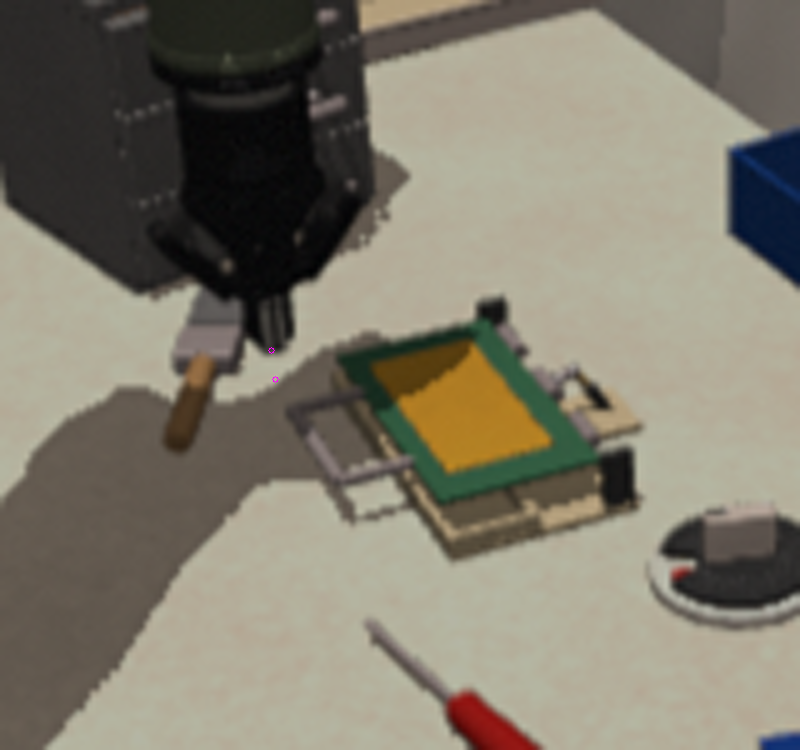

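The shut tips show about 20 mm above the reported TCP. I'll check by touching the bare counter with closed fingers.

```bash
python3 - <<'E'
from h import *
clamp(); p=BAR-75*ex
movel([p[0],p[1],60]); 
movel([p[0],p[1],12],max_speed=60,guard=6); st("12")
r=movel([p[0],p[1],-30],max_speed=25,guard=6); st(str(r))
movel([p[0],p[1],60]); open_gripper()
E
```

```text
12 7.2 [370.  251.3  12.2] gap -0.2 F [-0.1 -0.1  0.4] q [-0.86  0.61  0.17  2.2  -0.29  0.35 -0.55]
True 8.4 [369.8 251.2 -21. ] gap -0.3 F [-1.2 -0.1 10.8] q [-0.83  0.69  0.13  2.2  -0.31  0.27 -0.53]
```

The touch test agrees: the real tips are about 20.5 mm above the reported TCP, so I'll correct for that from now on. Next I grip the bar.

```bash
cat >> h.py <<'E'
DZ=-20.5   # command z = wanted tip z (shut) + DZ
E
python3 - <<'E'
from h import *
p=BAR-24*ex
movel([p[0],p[1],60]); print(movel([p[0],p[1],8+DZ],max_speed=60,guard=8)); st("down")
clamp(); st("clamp")
for d in (-18,-12,-6,-2,0):
    q=BAR+d*ex; movel([q[0],q[1],8+DZ],max_speed=40); s=st(str(d))
    if s["finger_gap"]<12.5: break
c=camera("side"); cv2.imwrite("pics/grip.png",cv2.resize(c["image"][110:260,130:290],None,fx=5,fy=5,interpolation=cv2.INTER_CUBIC))
E
```

```text
False
down 11.8 [420.8 246.4 -12.2] gap 85.8 F [-0.5  0.1 -0.9] q [-0.77  0.7   0.16  2.1  -0.29  0.36 -0.47]
clamp 12.5 [443.  245.4  -7.8] gap 8.5 F [107.4 -28.3  -3. ] q [-0.76  0.7   0.17  2.09 -0.28  0.35 -0.47]
-18 12.8 [443.  245.1  -8.4] gap 8.2 F [ 73.1 -21.9  18.5] q [-0.76  0.7   0.17  2.08 -0.28  0.36 -0.47]
```

View pics/grip.png

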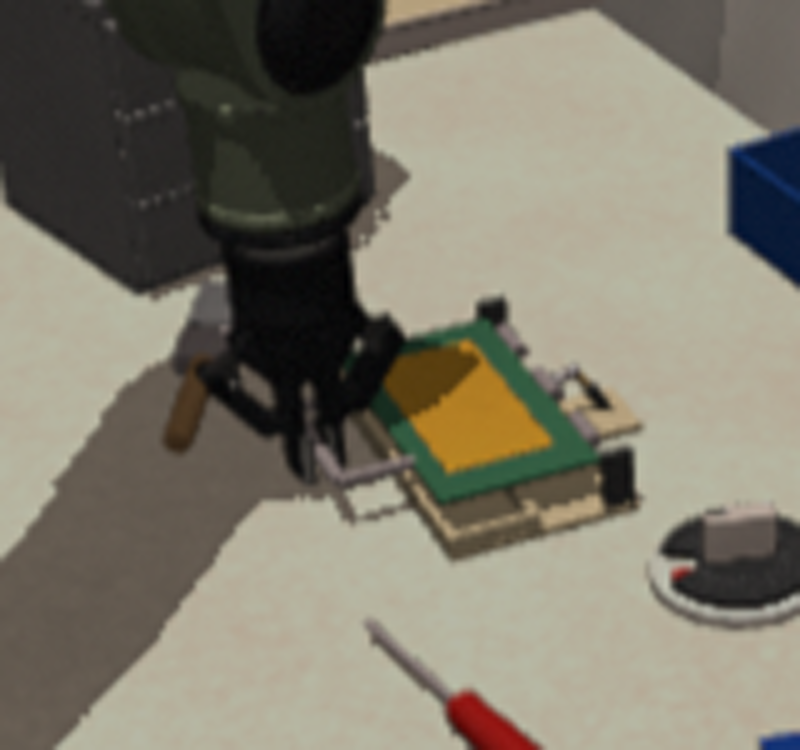

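The grip holds, but the off-centre closing dragged the arm sideways, with 107 N at the wrist. I'll relax the target onto the actual position, then swing the arc.

```bash
python3 - <<'E'
from h import *
B=np.array([443.3,245.2,36.])
movel([B[0],B[1],-8],max_speed=60); st("relax"); wait(.2); s=st()
B[:2]=s["eef_pos"][:2]; off=s["eef_pos"][2]-36
Hn=B+155*ex
print("hinge",Hn,off)
import json; json.dump(dict(H=Hn.tolist(),off=off),open("hinge.json","w"))
for th in np.arange(0.1,1.01,0.1):
    q=Hn+155*(-np.cos(th)*ex+np.sin(th)*np.array([0,0,1])); q[2]+=off
    try: movel(q.tolist(),max_speed=80)
    except PlanningError as e: print("plan",th,e); break
    s=st(f"{th:.1f} {np.round(q)}")
    if np.abs(s["ft_force"]).max()>70 or s["finger_gap"]<6: break
E
```

```text
relax 13.3 [442.6 244.5  -8.1] gap 8.0 F [-3.4 -4.8  2.7] q [-0.75  0.71  0.17  2.05 -0.28  0.41 -0.46]
 13.5 [442.7 244.5  -8.1] gap 7.8 F [-2.5 -4.8  2.5] q [-0.75  0.71  0.17  2.05 -0.28  0.41 -0.46]
hinge [596.95362412 229.61380717  36.        ] -44.086588332458156
0.1 [443. 244.   7.] 13.8 [443.5 244.6   7.9] gap 7.9 F [-0.6 -0.3 -2.4] q [-0.75  0.68  0.18  2.05 -0.27  0.44 -0.46]
0.2 [446. 244.  23.] 14.2 [445.6 244.5  22.8] gap 7.9 F [-0.3  1.5 -5.5] q [-0.76  0.65  0.19  2.04 -0.26  0.47 -0.47]
0.3 [450. 244.  38.] 14.5 [449.2 243.8  37.9] gap 8.2 F [-4.6  1.4 -3. ] q [-0.77  0.63  0.21  2.03 -0.25  0.51 -0.47]
0.4 [455. 243.  52.] 14.8 [454.2 243.4  52.5] gap 8.0 F [-7.3  3.8 -0.6] q [-0.77  0.6   0.22  2.02 -0.24  0.55 -0.47]
0.5 [462. 243.  66.] 15.2 [460.5 242.8  66.5] gap 8.0 F [-11.4   2.2   1.9] q [-0.77  0.59  0.23  2.   -0.23  0.59 -0.47]
0.6 [470. 242.  79.] 15.5 [468.  242.1  79.7] gap 7.9 F [-14.8   3.8   6.6] q [-0.77  0.57  0.24  1.97 -0.22  0.63 -0.47]
0.7 [479. 241.  92.] 15.9 [476.8 241.2  92.1] gap 7.9 F [-19.8   1.2  13. ] q [-0.76  0.56  0.25  1.95 -0.22  0.66 -0.47]
0.8 [489. 240. 103.] 16.2 [486.7 240.3 103.7] gap 7.9 F [-25.9   0.   22.5] q [-0.75  0.56  0.26  1.92 -0.21  0.7  -0.46]
0.9 [501. 239. 113.] 16.6 [499.6 239.1 114.5] gap 7.7 F [-21.2   0.6  27.8] q [-0.74  0.55  0.26  1.88 -0.21  0.73 -0.46]
1.0 [514. 238. 122.] 16.9 [512.3 237.9 123.8] gap 7.9 F [-23.1  -0.7  31.8] q [-0.73  0.55  0.27  1.85 -0.2   0.77 -0.45]
```

```bash
python3 - <<'E'
from h import *
import json; j=json.load(open("hinge.json")); Hn=np.array(j["H"]); off=j["off"]
for th in np.arange(1.1,1.76,0.08):
    q=Hn+155*(-np.cos(th)*ex+np.sin(th)*np.array([0,0,1])); q[2]+=off-1.5
    movel(q.tolist(),max_speed=80)
    s=st(f"{th:.2f} {np.round(q)}")
    if np.abs(s["ft_force"]).max()>75: break
wait(.3); st()
c=camera("side"); cv2.imwrite("pics/up.png",cv2.resize(c["image"][60:260,130:310],None,fx=4,fy=3,interpolation=cv2.INTER_CUBIC))
E
```

```text
1.10 [527. 236. 129.] 17.2 [526.9 236.7 130.8] gap 8.8 F [-20.5  -1.8  38. ] q [-0.71  0.56  0.27  1.81 -0.2   0.8  -0.44]
1.18 [538. 235. 134.] 17.5 [539.5 235.7 136. ] gap 7.9 F [-9.7 -0.2 30.2] q [-0.7   0.57  0.27  1.78 -0.2   0.82 -0.43]
1.26 [550. 234. 138.] 17.8 [551.2 234.5 140.3] gap 8.0 F [-8.7  1.2 28.2] q [-0.69  0.58  0.27  1.75 -0.2   0.84 -0.42]
1.34 [562. 233. 141.] 18.1 [563.5 233.1 143. ] gap 8.1 F [-1.6  0.6 15.8] q [-0.68  0.59  0.28  1.72 -0.2   0.86 -0.41]
1.42 [574. 232. 144.] 18.5 [575.4 232.  145.2] gap 7.8 F [-1.3  0.8 14.3] q [-0.66  0.6   0.28  1.69 -0.2   0.88 -0.4 ]
1.50 [586. 231. 145.] 18.8 [587.7 230.9 146. ] gap 8.5 F [2.  2.7 7.3] q [-0.65  0.62  0.28  1.66 -0.2   0.89 -0.39]
1.58 [598. 229. 145.] 19.1 [599.7 229.7 146.2] gap 7.9 F [0.7 2.6 7.7] q [-0.64  0.63  0.27  1.62 -0.2   0.91 -0.38]
1.66 [611. 228. 145.] 19.4 [611.6 228.4 145. ] gap 8.0 F [2.5 3.4 3.5] q [-0.62  0.65  0.27  1.59 -0.21  0.92 -0.37]
1.74 [623. 227. 143.] 19.7 [624.3 227.1 143.8] gap 7.8 F [3.4 3.2 6.2] q [-0.61  0.67  0.27  1.56 -0.21  0.94 -0.37]
 20.0 [623.9 227.2 143.9] gap 8.1 F [4.3 2.6 4.2] q [-0.61  0.67  0.27  1.56 -0.21  0.94 -0.37]
```

View pics/up.png

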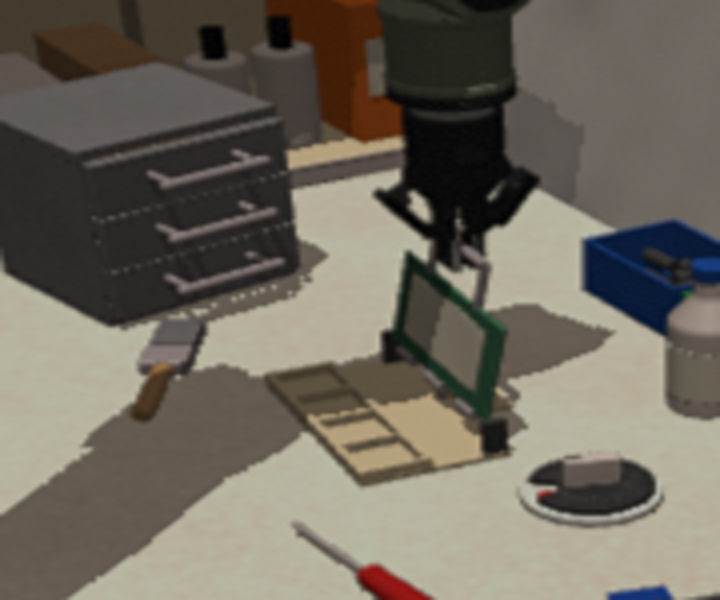

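The board is up, and its bays are visible at its foot. I'll release it, lift away and measure the bays and cartons.

```bash
python3 - <<'E'
from h import *
s=read_state();p=s["eef_pos"]
open_gripper(); movel([p[0],p[1],p[2]+60]); st()
movep([480,-60,230],R(-0.2)); st()
c=camera("top"); np.savez("top1.npz",**c)
cv2.imwrite("pics/open_top.png",cv2.resize(c["image"][190:285,140:250],None,fx=6,fy=6,interpolation=cv2.INTER_CUBIC))
cv2.imwrite("pics/full_top.png",c["image"])
c=camera("side"); np.savez("side1.npz",**c); cv2.imwrite("pics/open_side.png",cv2.resize(c["image"][100:260,150:310],None,fx=4,fy=4,interpolation=cv2.INTER_CUBIC))
E
```

```text
21.3 [623.6 227.2 203.2] gap 85.4 F [-0.3  0.9  0.3] q [-0.62  0.61  0.29  1.51 -0.19  1.05 -0.38]
 22.6 [480.8 -58.9 229.8] gap 85.7 F [ 0.4  0.8 -0.8] q [-0.33  0.29  0.41  1.95 -0.14  0.92 -0.05]
```

View pics/open_top.png

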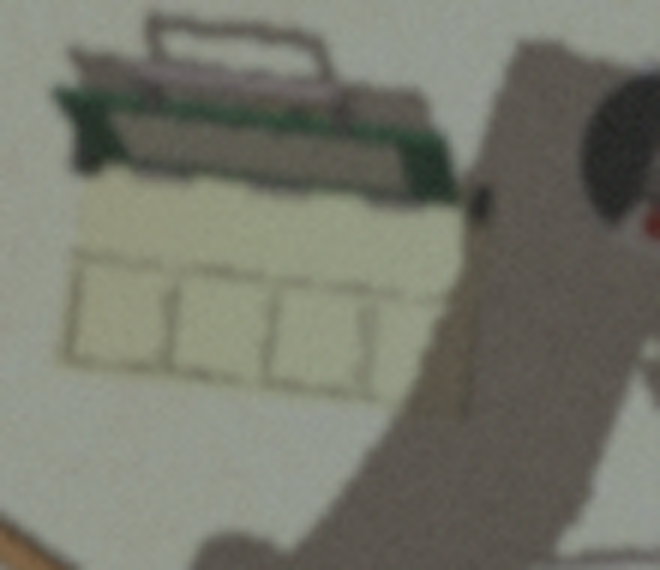

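View pics/open_side.png

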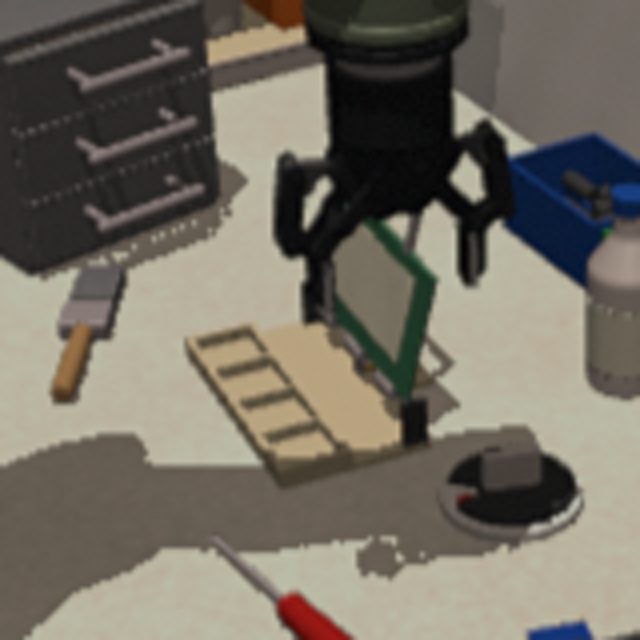

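View pics/full_top.png

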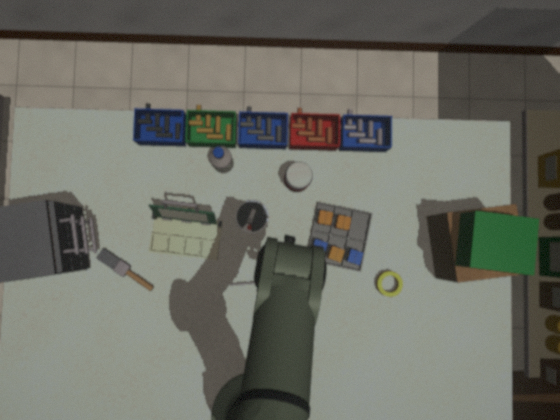

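```bash
python3 - <<'E'
from h import *
c=dict(np.load("top1.npz"))
Hn=np.array([597,229.6,36]); O=Hn-55*ex; print("O",O)
f=lambda u,v,z:pt(c,140+(u+.5)/6-.5,190+(v+.5)/6-.5,z)
for n,(u,v,z) in dict(b3=(122,308,10),b2=(221,320,10),b1=(320,334,10),FL=(60,365,18),FR=(465,415,18),w0=(75,308,18),w1=(172,315,18),w2=(270,325,18),w3=(368,340,18),back0=(122,257,18),back1=(221,269,18),back2=(320,282,18),fr0=(122,368,18),fr1=(221,380,18),fr2=(320,392,18)).items():
    W=f(u,v,z); print(n,np.round(W[:2],1),"stand",np.round([(W-O)@ex,(W-O)@ey],1))
g=cv2.cvtColor(c["image"],cv2.COLOR_BGR2GRAY)
# profile along stand x at each bay centre, and along y
for yy in(78,26,-26):
    print("y",yy,[(x,int(cv2.getRectSubPix(g,(1,1),tuple(map(float,proj(c,O*[1,1,0]+x*ex+yy*ey+[0,0,14]))))[0,0])) for x in range(-64,10,2)])
print([(y,int(np.mean([cv2.getRectSubPix(g,(1,1),tuple(map(float,proj(c,O*[1,1,0]+x*ex+y*ey+[0,0,14]))))[0,0] for x in range(-40,-15,3)]))) for y in range(-60,116,2)])
E
```

```text
O [542.25324542 234.87189366  36.        ]
b3 [532.2 314.2] stand [-17.6  78. ]
b2 [527.3 262.4] stand [-17.5  26. ]
b1 [521.4 210.5] stand [-18.4 -26.2]
FL [501.9 343.1] stand [-50.5 103.9]
FR [481.5 132.8] stand [ -50.7 -107.5]
w0 [531.6 336.6] stand [-20.4 100.3]
w1 [529.3 286.3] stand [-17.8  49.9]
w2 [525.4 235.4] stand [-16.8  -1.1]
w3 [519.  184.3] stand [-18.3 -52.5]
back0 [558.7 313.4] stand [ 8.8 79.7]
back1 [553.8 261.9] stand [ 8.9 28. ]
back2 [548.4 210.3] stand [  8.5 -23.9]
fr0 [501.2 311.1] stand [-48.2  71.9]
fr1 [496.3 259.6] stand [-48.1  20.3]
fr2 [491.4 208.2] stand [-48.  -31.4]
y 78 [(-64, 148), (-62, 147), (-60, 148), (-58, 149), (-56, 147), (-54, 144), (-52, 141), (-50, 135), (-48, 133), (-46, 134), (-44, 139), (-42, 142), (-40, 143), (-38, 145), (-36, 147), (-34, 148), (-32, 147), (-30, 147), (-28, 147), (-26, 147), (-24, 147), (-22, 146), (-20, 146), (-18, 147), (-16, 147), (-14, 146), (-12, 143), (-10, 144), (-8, 145), (-6, 145), (-4, 144), (-2, 144), (0, 142), (2, 139), (4, 135), (6, 134), (8, 136)]
y 26 [(-64, 150), (-62, 151), (-60, 150), (-58, 150), (-
[... 1114 characters left out ...]
7), (-10, 146), (-8, 144), (-6, 140), (-4, 133), (-2, 127), (0, 128), (2, 134), (4, 140), (6, 144), (8, 145), (10, 146), (12, 147), (14, 147), (16, 146), (18, 147), (20, 147), (22, 147), (24, 147), (26, 147), (28, 147), (30, 147), (32, 146), (34, 146), (36, 146), (38, 145), (40, 146), (42, 145), (44, 142), (46, 137), (48, 129), (50, 123), (52, 124), (54, 129), (56, 135), (58, 141), (60, 144), (62, 144), (64, 145), (66, 145), (68, 145), (70, 145), (72, 144), (74, 145), (76, 146), (78, 146), (80, 146), (82, 146), (84, 145), (86, 145), (88, 145), (90, 144), (92, 144), (94, 142), (96, 139), (98, 131), (100, 123), (102, 119), (104, 124), (106, 132), (108, 139), (110, 144), (112, 146), (114, 147)]
```

```bash
python3 - <<'E'
from h import *
O=np.array([542.25,234.87,0])
for nm in("top1","side1"):
    c=dict(np.load(nm+".npz")); I=c["image"].astype(np.float32)
    print(nm)
    for z in (18,6):
      acc=[]
      for x in range(-70,30,2):
        v=np.mean([cv2.getRectSubPix(I,(1,1),tuple(map(float,proj(c,O+x*ex+y*ey+[0,0,z]))))[0,0] for yy in((78,26,-26) if nm=="top1" else(78,26)) for y in range(yy-16,yy+17,4)],0)
        acc.append((x,int(v[2]-v[0]),int(v[1])))
      print(z,acc)
c=dict(np.load("side1.npz")); im=c["image"]
im=cv2.resize(im[170:230,190:265],None,fx=10,fy=10,interpolation=cv2.INTER_CUBIC)
for yy in(78,26,-26,-78):
  for x,z,col in((-27,6,(255,0,255)),(-20,6,(0,0,255))):
    for dx,dy in((24,24),(24,-24),(-24,24),(-24,-24)):
        u=(proj(c,O+(x+dx)*ex+(yy+dy)*ey+[0,0,18])+.5-[190,170])*10; cv2.circle(im,tuple(map(int,u)),3,col,-1)
cv2.imwrite("pics/bays_side.png",im)
E
```

```text
top1
18 [(-70, 6, 152), (-68, 6, 151), (-66, 6, 151), (-64, 6, 151), (-62, 6, 151), (-60, 6, 151), (-58, 8, 150), (-56, 10, 150), (-54, 13, 148), (-52, 15, 143), (-50, 17, 137), (-48, 18, 131), (-46, 18, 131), (-44, 19, 135), (-42, 19, 142), (-40, 19, 147), (-38, 19, 149), (-36, 19, 150), (-34, 19, 150), (-32, 19, 150), (-30, 19, 150), (-28, 20, 150), (-26, 19, 150), (-24, 19, 151), (-22, 20, 150), (-20, 20, 150), (-18, 19, 150), (-16, 19, 150), (-14, 19, 150), (-12, 19, 150), (-10, 19, 150), (-8, 19, 150), (-6, 19, 150), (-4, 19, 150), (-2, 19, 150), (0, 19, 148), (2, 19, 144), (4, 19, 139), (6, 19, 134), (8, 19, 134), (10, 19, 138), (12, 20, 144), (14, 20, 148), (16, 20, 150), (18, 20, 150), (20, 20, 150), (22, 20, 150), (24, 20, 150), (26, 20, 150), (28, 20, 150)]
6 [(-70, 6, 152), (-68, 6, 151), (-66, 6, 151), (-64, 6, 151), (-62, 6, 151), (-60, 7, 151), (-58, 9, 150), (-56, 11, 149), (-54, 13, 147), (-52, 15, 142), (-50, 17, 135), (-48, 18, 130), (-46, 18, 132), (-44, 19, 137), (-42, 19, 144), (-40, 19, 147), (-38, 19, 149), (-36, 19, 150), (-34, 19, 150), (-32, 19, 150), (-30, 
[... 1307 characters left out ...]
, 178), (-60, 26, 170), (-58, 25, 147), (-56, 23, 113), (-54, 23, 86), (-52, 26, 80), (-50, 34, 97), (-48, 45, 127), (-46, 52, 150), (-44, 54, 157), (-42, 53, 153), (-40, 51, 147), (-38, 50, 145), (-36, 50, 144), (-34, 50, 145), (-32, 50, 145), (-30, 50, 146), (-28, 50, 146), (-26, 50, 145), (-24, 50, 145), (-22, 50, 145), (-20, 50, 144), (-18, 49, 144), (-16, 50, 144), (-14, 50, 145), (-12, 50, 145), (-10, 50, 146), (-8, 50, 146), (-6, 50, 145), (-4, 49, 141), (-2, 45, 131), (0, 40, 115), (2, 35, 102), (4, 36, 105), (6, 43, 124), (8, 51, 146), (10, 55, 159), (12, 56, 162), (14, 56, 163), (16, 56, 162), (18, 56, 162), (20, 56, 162), (22, 56, 162), (24, 56, 162), (26, 56, 162), (28, 56, 162)]
```

View pics/bays_side.png

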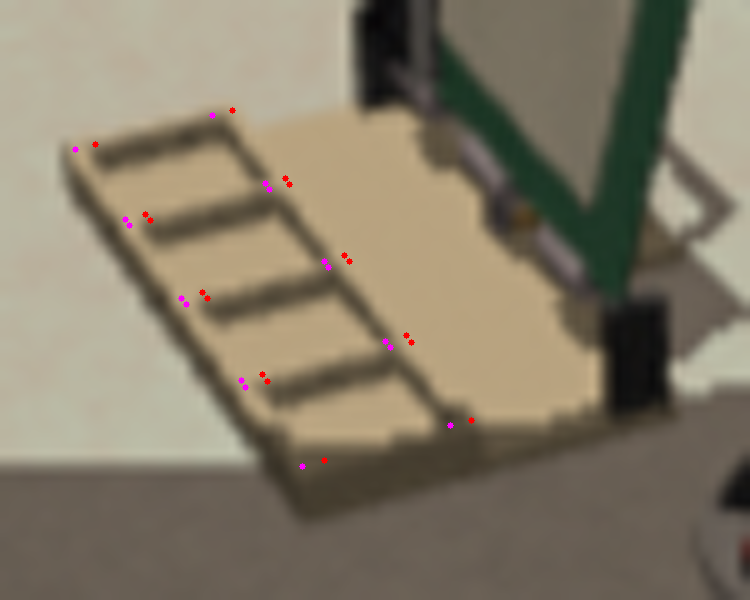

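Agreed values: the bay row is centred about 25.5 mm in front of the stand origin, at y = ±26 and ±78. I'll take the cartons one at a time, detecting afresh before each pick.

```bash
cat >> h.py <<'E'
O=np.array([542.25,234.87,0])-0.5*ey
def bay(y): return O-25.5*ex+y*ey
def oranges(c=None,show=True,roi=(180,300,140,390)):
    c=c or camera("top"); W=cloud(c); H,S,V=cv2.split(cv2.cvtColor(c["image"],cv2.COLOR_BGR2HSV))
    m=(H>5)&(H<20)&(S>130)&(V>90); k=np.zeros_like(m); k[roi[0]:roi[1],roi[2]:roi[3]]=1; m&=k
    n,l,s,ce=cv2.connectedComponentsWithStats(m.astype(np.uint8)); out=[]
    for i in range(1,n):
        if s[i,4]<60: continue
        q=l==i; z=np.nanmedian(W[q][:,2]); zz=50.
        P=np.array([pt(c,x,y,zz)[:2] for y,x in np.argwhere(q)],np.float32); r=cv2.minAreaRect(P)
        d=np.nanmedian(W[q&(W[...,2]>40)][:,:2],0)
        a=np.deg2rad(r[2]); a=(a+np.pi/4)%(np.pi/2)-np.pi/4
        o=dict(px=np.round(ce[i]),n=int(s[i,4]),z=round(float(z)),cent=np.round(P.mean(0),1),rect=np.round(r[0],1),size=np.round(r[1]),yaw=round(a,2),dep=np.round(d,1))
        out.append(o)
        if show: print(o)
    return out
E
python3 - <<'E'
from h import *
movel([450,120,260]); movep([450,150,260],R(PSI)); 
oranges()
c=camera("top"); cv2.imwrite("pics/t3.png",cv2.resize(c["image"][180:300,140:390],None,fx=3,fy=3,interpolation=cv2.INTER_CUBIC))
E
```

```text
{'px': array([325., 217.]), 'n': 155, 'z': 49, 'cent': array([ 617.6, -195.7], dtype=float32), 'rect': array([ 617.4, -196.2]), 'size': array([40., 37.]), 'yaw': np.float64(-0.18), 'dep': array([ 618.2, -196.3])}
{'px': array([343., 222.]), 'n': 152, 'z': 49, 'cent': array([ 604.9, -251.6], dtype=float32), 'rect': array([ 605.1, -251.6]), 'size': array([39., 37.]), 'yaw': np.float64(-0.18), 'dep': array([ 604.6, -252.4])}
{'px': array([336., 253.]), 'n': 142, 'z': 49, 'cent': array([ 508.2, -231.7], dtype=float32), 'rect': array([ 507.8, -231.9]), 'size': array([40., 34.]), 'yaw': np.float64(-0.3), 'dep': array([ 508.9, -231.8])}
```

View pics/t3.png

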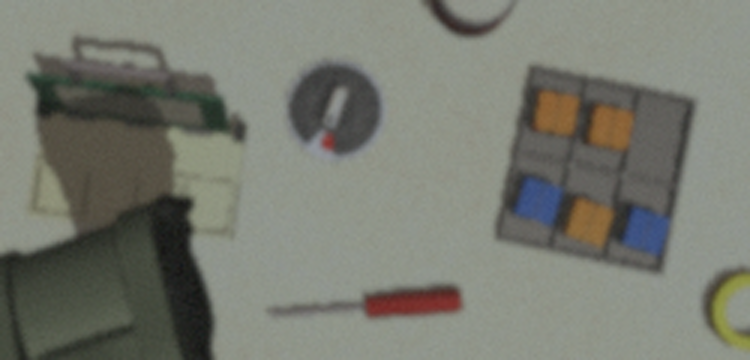

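All three cartons are detected. The front one moved about 9 mm since the first image, so the scripted knock has probably happened. First pick now.

```bash
cat >> h.py <<'E'
def pick(x,y,yaw):
    movep([x,y,110+DZ],R(yaw)); print("guard",movel([x,y,16+DZ],max_speed=90,guard=10)); st("at")
    clamp(); s=st("clamp"); p=s["eef_pos"]
    movel([p[0],p[1],115+DZ],max_speed=120); s=st("lift"); return s["finger_gap"]
def carry(y):
    b=bay(y); s=read_state(); 
    movel([480,-20,140+DZ],max_speed=250); 
    movel([b[0],b[1],120+DZ],R(PSI),max_speed=220); st("above"); return b
def place(b,zt=17):
    movel([b[0],b[1],35+DZ],max_speed=100)
    print("guard",movel([b[0],b[1],zt+DZ],max_speed=30,guard=8)); st("down")
E
python3 - <<'E'
from h import *
g=pick(617.6,-196,-0.2)
if g>35:
    b=carry(78); s=st()
    for n in("top","side"):
        c=camera(n); im=c["image"][170:300,140:390] if n=="top" else c["image"][60:260,130:330]
        cv2.imwrite(f"pics/c1{n}.png",cv2.resize(im,None,fx=3,fy=3,interpolation=cv2.INTER_CUBIC))
E
```

```text
guard False
at 27.1 [ 618.  -196.2   -3.9] gap 85.3 F [ 0.3 -1.   0.3] q [ 0.01  0.86  0.33  1.67 -0.4   0.67  0.35]
clamp 27.6 [ 617.8 -196.    -4. ] gap 39.6 F [-1.1  0.5  6.5] q [ 0.01  0.86  0.33  1.67 -0.4   0.67  0.35]
lift 28.6 [ 617.4 -195.8   93.7] gap 39.5 F [ 0.   0.8 -0.8] q [-0.03  0.73  0.39  1.64 -0.35  0.84  0.31]
above 31.3 [524.5 313.3  99.7] gap 39.5 F [-0.5 -0.2 -1.4] q [-0.9   0.67  0.4   1.75 -0.35  0.79 -0.43]
 31.3 [524.5 313.3  99.7] gap 39.5 F [-0.5 -0.2 -1.4] q [-0.9   0.67  0.4   1.75 -0.35  0.79 -0.43]
```

View pics/c1side.png

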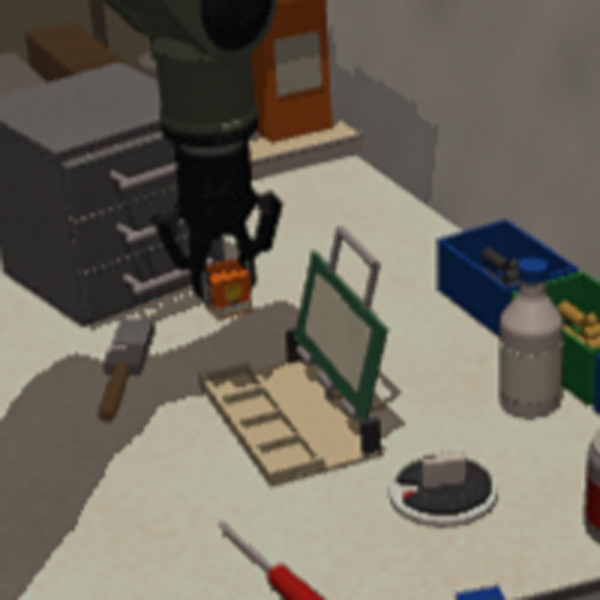

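```bash
python3 - <<'E'
from h import *
b=bay(78); place(b,17.5); wait(.2); st()
c=camera("side"); cv2.imwrite("pics/p1.png",cv2.resize(c["image"][140:240,170:270],None,fx=6,fy=6,interpolation=cv2.INTER_CUBIC))
E
```

```text
guard True
down 33.0 [524.1 314.4  -2. ] gap 39.5 F [-2.  -0.8 10. ] q [-0.85  0.82  0.32  1.78 -0.41  0.61 -0.38]
 33.2 [524.1 314.4  -2. ] gap 39.6 F [-1.5 -1.1  9. ] q [-0.85  0.82  0.32  1.78 -0.41  0.61 -0.38]
```

View pics/p1.png

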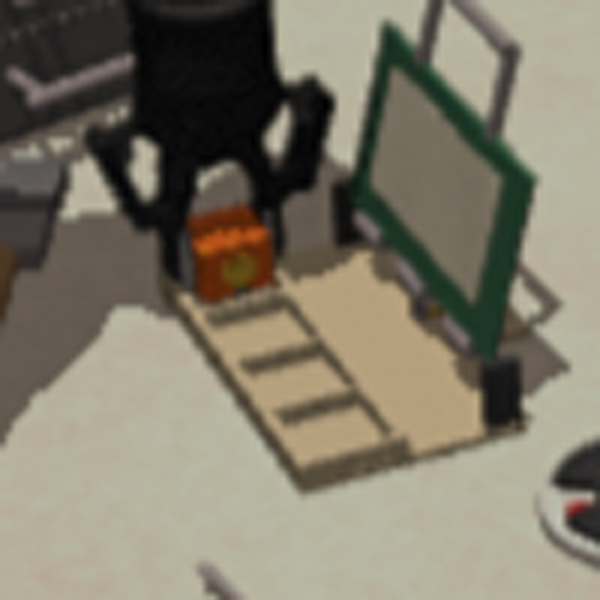

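Contact came at the height expected for the bay floor. I'll release, then do the second carton.

```bash
cat >> h.py <<'E'
def release():
    open_gripper(); p=read_state()["eef_pos"]; movel([p[0],p[1],125+DZ],max_speed=150)
E
python3 - <<'E'
from h import *
release(); movel([470,100,200])
oo=oranges(); print(bay(78))
o=max((o for o in oo if o["cent"][1]<-100),key=lambda o:o["cent"][0])
g=pick(*map(float,o["cent"]),-0.2)
if g>35:
    b=carry(26); s=st()
    if s["finger_gap"]>35: place(b,17.5)
E
```

```text
{'px': array([343., 222.]), 'n': 151, 'z': 49, 'cent': array([ 604.8, -251.5], dtype=float32), 'rect': array([ 604.9, -251.7]), 'size': array([39., 37.]), 'yaw': np.float64(-0.17), 'dep': array([ 604.7, -251.9])}
{'px': array([158., 243.]), 'n': 159, 'z': 52, 'cent': array([525.5, 311.3], dtype=float32), 'rect': array([525.6, 311.8]), 'size': array([36., 39.]), 'yaw': np.float64(0.03), 'dep': array([525.5, 310.8])}
{'px': array([336., 253.]), 'n': 142, 'z': 49, 'cent': array([ 508.1, -231.8], dtype=float32), 'rect': array([ 507.8, -231.9]), 'size': array([40., 35.]), 'yaw': np.float64(-0.35), 'dep': array([ 507.8, -231.9])}
[524.29599121 314.45739579   0.        ]
guard False
at 39.1 [ 605.2 -251.6   -3.9] gap 85.5 F [ 0.  -0.4 -0.3] q [ 0.03  0.89  0.43  1.66 -0.52  0.71  0.53]
clamp 39.5 [ 605.1 -251.6   -4.1] gap 39.1 F [-0.2  0.1  5.3] q [ 0.03  0.89  0.43  1.66 -0.52  0.71  0.53]
lift 40.5 [ 604.7 -251.3   93.8] gap 39.3 F [-0.  -0.4 -0.7] q [-0.01  0.77  0.51  1.63 -0.46  0.87  0.48]
above 43.2 [519.5 261.4  99.7] gap 39.3 F [-0.1 -0.4 -0.2] q [-0.93  0.66  0.53  1.83 -0.46  0.77 -0.25]
 43.2 [519.5 261.4  99.7] gap 39.3 F [-0.1 -0.4 -0.2] q [-0.93  0.66  0.53  1.83 -0.46  0.77 -0.25]
guard True
down 44.7 [519.1 262.6  -2.1] gap 38.9 F [-2.8 -0.4 12.5] q [-0.86  0.81  0.42  1.86 -0.56  0.59 -0.17]
```

```bash
python3 - <<'E'
from h import *
release(); movel([470,100,200])
oo=oranges()
t=[o for o in oo if o["cent"][1]<-100]; o=t[0]
g=pick(*map(float,o["cent"]),-0.3)
if g>35:
    b=carry(-26); s=st()
    if s["finger_gap"]>35: place(b,17.5); 
E
```

```text
{'px': array([158., 243.]), 'n': 163, 'z': 51, 'cent': array([525.6, 311.2], dtype=float32), 'rect': array([525.6, 311.9]), 'size': array([36., 39.]), 'yaw': np.float64(0.03), 'dep': array([525.5, 311. ])}
{'px': array([336., 253.]), 'n': 144, 'z': 49, 'cent': array([ 508.2, -231.5], dtype=float32), 'rect': array([ 508.2, -232.1]), 'size': array([39., 35.]), 'yaw': np.float64(-0.31), 'dep': array([ 508.9, -231.9])}
guard False
at 50.1 [ 508.5 -231.7   -4. ] gap 85.5 F [-0.4 -0.1  0.2] q [-0.    0.8   0.47  1.93 -0.65  0.56  0.6 ]
clamp 50.6 [ 508.3 -231.5   -4.1] gap 39.5 F [-1.8  1.2  8.3] q [-0.    0.8   0.47  1.93 -0.65  0.56  0.61]
lift 51.6 [ 508.  -231.2   93.9] gap 39.4 F [ 0.8  0.2 -1. ] q [-0.09  0.66  0.6   1.9  -0.54  0.75  0.52]
above 53.8 [514.4 209.3  99.7] gap 39.0 F [ 0.2 -0.6  0.2] q [-0.92  0.65  0.61  1.9  -0.53  0.75 -0.1 ]
 53.8 [514.4 209.3  99.7] gap 39.0 F [ 0.2 -0.6  0.2] q [-0.92  0.65  0.61  1.9  -0.53  0.75 -0.1 ]
guard True
down 55.4 [514.1 210.9  -2.1] gap 39.2 F [-3.  -1.  12.4] q [-0.82  0.8   0.47  1.93 -0.65  0.56 -0.01]
```

```bash
python3 - <<'E'
from h import *
release(); movel([470,40,200],max_speed=200); movep([480,-200,230],R(-0.2)); st()
for y in(78,26,-26): print(bay(y)[:2])
oranges(); 
c=camera("top"); np.savez("top2.npz",**c); cv2.imwrite("pics/all_top.png",cv2.resize(c["image"][180:300,140:390],None,fx=3,fy=3,interpolation=cv2.INTER_CUBIC))
c=camera("side"); cv2.imwrite("pics/all_side.png",cv2.resize(c["image"][130:290,170:330],None,fx=3.7,fy=3.7,interpolation=cv2.INTER_CUBIC))
E
```

```text
58.9 [ 480.3 -198.6  229.5] gap 85.3 F [ 0.1 -0.5  0.5] q [-0.31  0.44  0.81  1.88 -0.38  0.98  0.46]
[524.29599121 314.45739579]
[519.31165539 262.69682782]
[514.32731957 210.93625985]
{'px': array([158., 243.]), 'n': 161, 'z': 51, 'cent': array([524.9, 311. ], dtype=float32), 'rect': array([525.6, 311.8]), 'size': array([36., 39.]), 'yaw': np.float64(0.03), 'dep': array([525.3, 310.5])}
{'px': array([175., 245.]), 'n': 161, 'z': 52, 'cent': array([520.4, 258.7], dtype=float32), 'rect': array([520.4, 258.4]), 'size': array([40., 38.]), 'yaw': np.float64(-0.08), 'dep': array([520.7, 258.5])}
{'px': array([192., 247.]), 'n': 161, 'z': 51, 'cent': array([515. , 208.3], dtype=float32), 'rect': array([515. , 208.3]), 'size': array([40., 37.]), 'yaw': np.float64(-0.1), 'dep': array([515.7, 208.2])}
```

View pics/all_top.png

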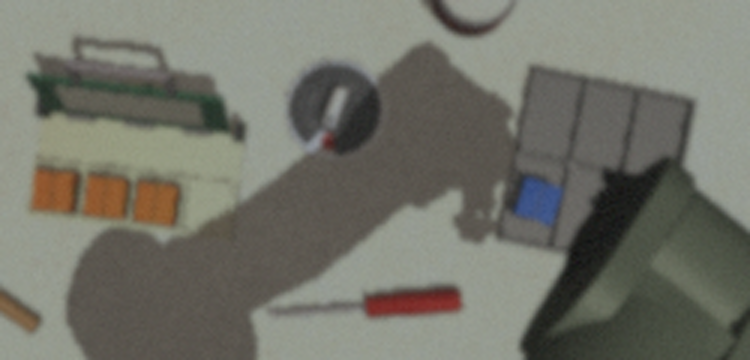

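View pics/all_side.png

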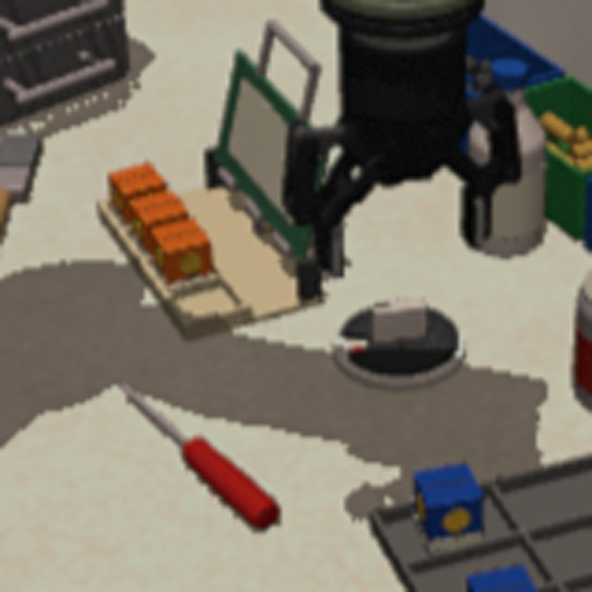

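The three cartons sit flat in their bays, with tops at about 52 mm and within about 4 mm of the estimated centres. Next is the dial; I'll refine its axis and bar angle.

```bash
python3 - <<'E'
from h import *
for nm in("top0","top1","top2"):
    c=dict(np.load(nm+".npz")); I=c["image"]; H,S,V=cv2.split(cv2.cvtColor(I,cv2.COLOR_BGR2HSV))
    roi=np.zeros(V.shape,bool); roi[196:238,232:272]=1
    X=np.array([[pt(c,x,y,48)[:2] for x in range(232,272)] for y in range(196,238)])
    d=np.hypot(X[...,0]-618,X[...,1]-30); v=V[196:238,232:272]
    m=(v>110)&(d<27); n,l,s,ce=cv2.connectedComponentsWithStats(m.astype(np.uint8)); 
    i=1+np.argmax(s[1:,4]); P=X[l==i]; w=v[l==i].astype(float)-80
    cen=np.average(P,0,w); _,_,vt=np.linalg.svd((P-cen)*np.sqrt(w)[:,None]); a=vt[0]*np.sign(vt[0][0])
    red=((H<8)|(H>172))&(S>130)&roi; R_=np.array([pt(c,x,y,12)[:2] for y,x in np.argwhere(red)]).mean(0)
    mm=((V<90)&roi).astype(np.uint8); cnt=max(cv2.findContours(mm,0,2)[0],key=cv2.contourArea); cc,rr=cv2.minEnclosingCircle(cnt)
    print(nm,len(P),"bar",cen.round(1),"ang",np.arctan2(a[1],a[0]).round(3),"red",R_.round(1),"cap",pt(c,*cc,17)[:2].round(1),rr)
for z in(100,22):
    for a in(1.3,-1.84):
        q=inverse_kinematics([618,30,z+DZ],R(a)); q2=inverse_kinematics([618,30,z+DZ],R(a-1.5)); print(a,None if q is None else np.round(q,2),None if q2 is None else np.round(q2,2))
E
```

```text
top0 37 bar [620.2  28.1] ang -0.286 red [583.2  35.7] cap [618.2  30.2] 14.793601036071777Traceback (most recent call last):
  File "<stdin>", line 8, in <module>
    return _wrapfunc(a, 'argmax', axis=axis, out=out, **kwds)
    return bound(*args, **kwds)
ValueError: attempt to get argmax of an empty sequence
```

```bash
python3 - <<'E'
from h import *
C=[618.8,29.8]; th=-0.28; a=th+np.pi/2
for aa in(a,a-np.pi):
    q=inverse_kinematics([*C,22+DZ],R(aa)); q2=inverse_kinematics([*C,22+DZ],R(aa-1.5)); print(aa,None if q is None else np.round(q,2),None if q2 is None else np.round(q2,2))
movep([*C,130+DZ],R(a)); st(); 
print(movel([*C,23+DZ],max_speed=80,guard=8)); st("down")
clamp(); s=st("clamp"); p=s["eef_pos"]; print(np.arctan2(s["tool_rot"][1][0],s["tool_rot"][0][0])-np.pi/2)
for k in np.linspace(0.25,1.45,6):
    movel([*C,23+DZ],R(a-k),max_speed=60)
    s=st(f"{k:.2f} {np.arctan2(s['tool_rot'][1][0],s['tool_rot'][0][0])-np.pi/2:.3f} T{np.round(s['torque'],1)}")
E
```

```text
1.2907963267948965 [-0.31  0.81  0.24  1.75 -0.31  0.62  1.41] [-0.5   0.88  0.55  1.76 -0.67  0.7   0.22]
-1.8507963267948966 [-0.69  1.05  0.92  1.77 -1.07  0.91 -1.12] [ 0.41  0.95 -0.87  1.71  0.89  0.92  2.09]
 60.1 [618.8  28.6 110. ] gap 85.0 F [-0.   0.1  0.2] q [-0.34  0.65  0.3   1.71 -0.25  0.81  1.36]
False
down 61.6 [619.1  29.9   3. ] gap 85.2 F [-0.3  1.   0.5] q [-0.3   0.8   0.24  1.75 -0.3   0.62  1.4 ]
clamp 62.3 [618.6  27.8   2.8] gap 12.9 F [-2.8 -9.6  8.3] q [-0.3   0.8   0.24  1.75 -0.3   0.62  1.4 ]
-0.2813217913537365
0.25 -0.281 T[-1.8  0.7 -0. ] 62.7 [618.4  27.4   2.8] gap 12.9 F [ -4.2 -11.7   8.6] q [-0.34  0.82  0.31  1.76 -0.38  0.63  1.22]
0.49 -0.532 T[-2.2  0.9 -0. ] 63.1 [618.2  27.    2.8] gap 12.6 F [ -5.9 -12.8  10.2] q [-0.38  0.83  0.37  1.76 -0.45  0.64  1.04]
0.73 -0.772 T[-2.6  1.2 -0. ] 63.5 [617.8  26.7   2.8] gap 12.5 F [ -8.7 -14.2  11.8] q [-0.42  0.84  0.43  1.76 -0.53  0.66  0.86]
0.97 -1.013 T[-2.8  1.7  0. ] 63.9 [617.5  26.5   2.8] gap 13.1 F [-11.6 -14.6  13.8] q [-0.46  0.86  0.49  1.76 -0.6   0.68  0.68]
1.21 -1.253 T[-3.1  2.2 -0. ] 64.2 [617.   26.4   2.8] gap 13.3 F [-14.4 -15.1  16.1] q [-0.49  0.88  0.55  1.77 -0.67  0.7   0.5 ]
1.45 -1.493 T[-3.2  3.   0. ] 64.6 [616.6  26.3   2.8] gap 12.7 F [-18.3 -14.4  18.3] q [-0.53  0.9   0.61  1.77 -0.73  0.72  0.32]
```

```bash
python3 - <<'E'
from h import *
p=read_state()["eef_pos"]; movel([p[0],p[1],p[2]],max_speed=60)
release(); movep([470,-150,210],R(-0.2))
movep([430,-330,230],R(-0.2)) if inverse_kinematics([430,-330,230],R(-0.2)) is not None else None
st()
for n,(x,y,w,h) in dict(top=(225,190,55,55),side=(250,195,60,50)).items():
    c=camera(n); np.savez(n+"3.npz",**c); cv2.imwrite(f"pics/dial_{n}.png",cv2.resize(c["image"][y:y+h,x:x+w],None,fx=10,fy=10,interpolation=cv2.INTER_CUBIC))
cv2.imwrite("pics/full3.png",c["image"])
E
```

```text
68.2 [ 430.6 -329.5  229.3] gap 85.4 F [-0.2  0.3  0.5] q [-0.06  0.5   0.87  1.83 -0.44  1.02  0.78]
```

View pics/dial_top.png

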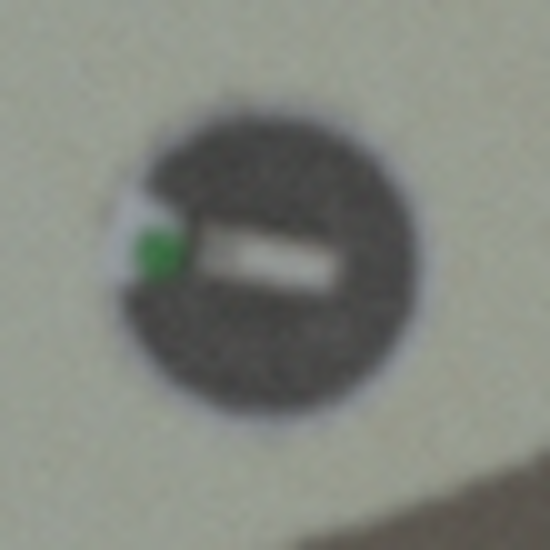

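View pics/dial_side.png

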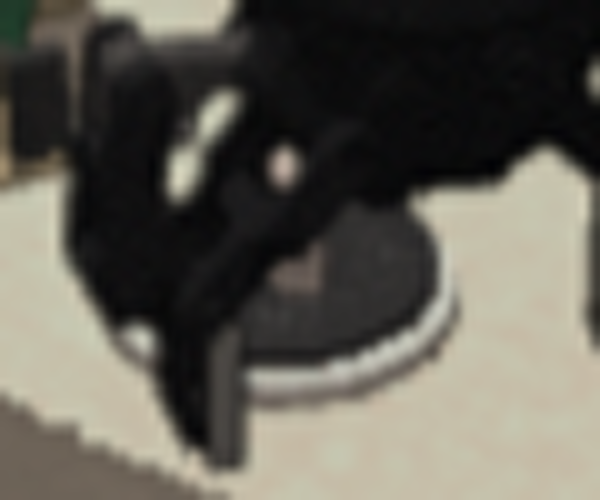

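View pics/full3.png

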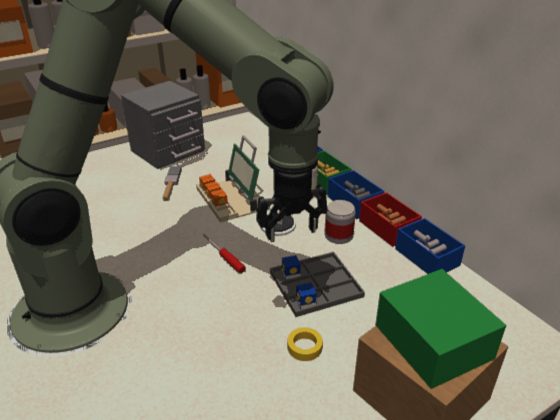

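```bash
python3 - <<'E'
from h import *
out={}
for nm in("top0","top3"):
    c=dict(np.load(nm+".npz")); I=c["image"]; H,S,V=cv2.split(cv2.cvtColor(I,cv2.COLOR_BGR2HSV))
    roi=np.zeros(V.shape,bool); roi[198:236,232:270]=1
    sp=(((H<8)|(H>172))&(S>110)&roi) if nm=="top0" else ((H>45)&(H<85)&(S>90)&roi)
    q=np.argwhere(sp); w=S[sp].astype(float); sc=pt(c,*np.average(q[:,::-1],0,w),12)[:2]
    mm=((V<95)&roi).astype(np.uint8); cnt=max(cv2.findContours(mm,0,2)[0],key=cv2.contourArea); (u,v),rr=cv2.minEnclosingCircle(cnt); cc=pt(c,u,v,17)[:2]
    X=np.array([pt(c,x,y,48)[:2] for y,x in np.argwhere(roi)]); vv=V[roi].astype(float); k=(np.hypot(*(X-cc).T)<26)&(vv>105)
    P=X[k]; cen=np.average(P,0,vv[k]-80); _,_,vt=np.linalg.svd((P-cen)*np.sqrt(vv[k]-80)[:,None]); ang=np.arctan2(*vt[0][::-1]); 
    n0=(cc-sc); print(nm,len(q),len(P),"spot",sc.round(1),"cap",cc.round(1),"bar c",cen.round(1),"barang",round(ang,3),round(ang-np.pi,3),"spot dir",np.arctan2(n0[1],n0[0]).round(3))
    out[nm]=sc
# base centre from red & green on 35 mm radius, 1.5 rad apart
a,b=out["top0"],out["top3"]; d=b-a; L=np.hypot(*d); print("chord",L,"expect",2*35*np.sin(.75))
n=np.array([-d[1],d[0]])/L
for s in(1,-1):
    cc=(a+b)/2+s*n*35*np.cos(.75); print("centre",cc.round(1),"red dir",np.arctan2(*(cc-a)[::-1]).round(3),"green dir",np.arctan2(*(cc-b)[::-1]).round(3))
E
```

```text
top0 8 43 spot [583.8  35.5] cap [617.6  31.1] bar c [619.6  28.2] barang 2.863 -0.279 spot dir -0.127
top3 7 57 spot [620.2  63.7] cap [617.7  30.2] bar c [616.6  26.4] barang -1.706 -4.847 spot dir -1.644
chord 46.05174763325938 expect 47.71471320163339
centre [586.3  69.8] red dir 1.499 green dir 2.963
centre [617.7  29.3] red dir -0.178 green dir -1.643
```

Green is in the window, but the cap reads about 0.06–0.09 rad past the centre of the spot (limit 0.14). I'll nudge it back 0.07 for margin.

```bash
python3 - <<'E'
from h import *
C=[617.3,28.0]; a=-1.725+np.pi/2
movep([470,-100,210],R(a)); movep([*C,130+DZ],R(a)); print(movel([*C,23+DZ],max_speed=80,guard=8))
clamp(); st("clamp"); movel([*C,23+DZ],R(a+0.075),max_speed=30); wait(.2); s=st(); print(np.arctan2(s["tool_rot"][1][0],s["tool_rot"][0][0])-np.pi/2)
release(); movel([470,-100,200]); movep([430,-330,230],R(-0.2)); movel([360,-330,300]) if True else 0
for n,(x,y,w,h) in dict(top=(225,190,55,55),side=(170,130,160,120)).items():
    c=camera(n); np.savez(n+"4.npz",**c); f=10 if n=="top" else 5; cv2.imwrite(f"pics/fin_{n}.png",cv2.resize(c["image"][y:y+h,x:x+w],None,fx=f,fy=f,interpolation=cv2.INTER_CUBIC))
    if n=="top": oranges(c); cv2.imwrite("pics/fin_full.png",c["image"])
E
python3 - <<'E'
from h import *
c=dict(np.load("top4.npz")); I=c["image"]; H,S,V=cv2.split(cv2.cvtColor(I,cv2.COLOR_BGR2HSV))
roi=np.zeros(V.shape,bool); roi[198:236,232:270]=1
X=np.array([pt(c,x,y,48)[:2] for y,x in np.argwhere(roi)]); vv=V[roi].astype(float); k=(np.hypot(*(X-[617.5,29.5]).T)<26)&(vv>105)
P=X[k]; cen=np.average(P,0,vv[k]-80); _,_,vt=np.linalg.svd((P-cen)*np.sqrt(vv[k]-80)[:,None]); print("bar",cen,np.arctan2(*vt[0][::-1]))
E
```

```text
False
clamp 72.2 [616.7  28.1   2.7] gap 12.6 F [-6.6  0.7  8.6] q [-0.53  0.9   0.61  1.77 -0.75  0.72  0.33]
 72.7 [616.7  28.1   2.7] gap 12.8 F [-6.2  0.9  8.5] q [-0.52  0.89  0.6   1.77 -0.73  0.72  0.39]
-1.6500549652603487
{'px': array([158., 243.]), 'n': 161, 'z': 52, 'cent': array([525. , 310.8], dtype=float32), 'rect': array([525.6, 311.8]), 'size': array([36., 39.]), 'yaw': np.float64(0.03), 'dep': array([525.3, 310. ])}
{'px': array([175., 245.]), 'n': 155, 'z': 52, 'cent': array([520.1, 259.3], dtype=float32), 'rect': array([520.9, 260.1]), 'size': array([36., 39.]), 'yaw': np.float64(0.03), 'dep': array([520.7, 259. ])}
{'px': array([191., 247.]), 'n': 158, 'z': 51, 'cent': array([515.5, 208.6], dtype=float32), 'rect': array([516.2, 208.4]), 'size': array([36., 39.]), 'yaw': np.float64(0.03), 'dep': array([515.9, 208.8])}
bar [616.63269044  26.06824092] -1.6341748565225507
```

View pics/fin_top.png

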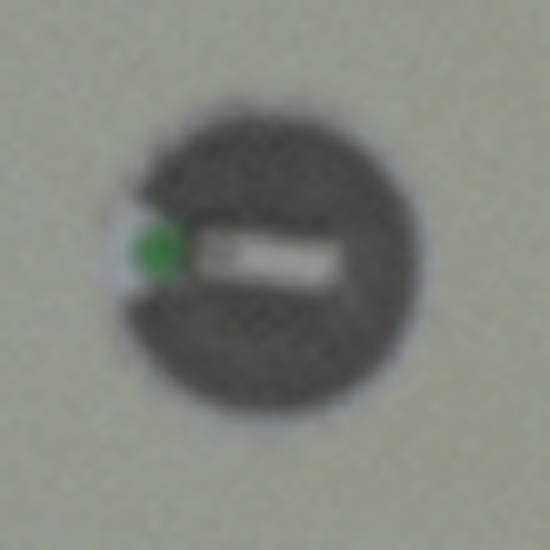

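View pics/fin_side.png

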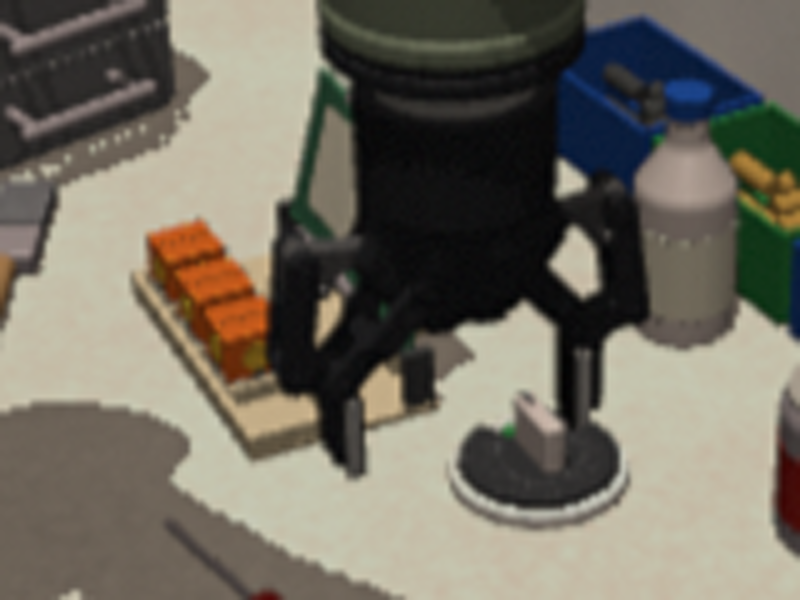

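View pics/fin_full.png

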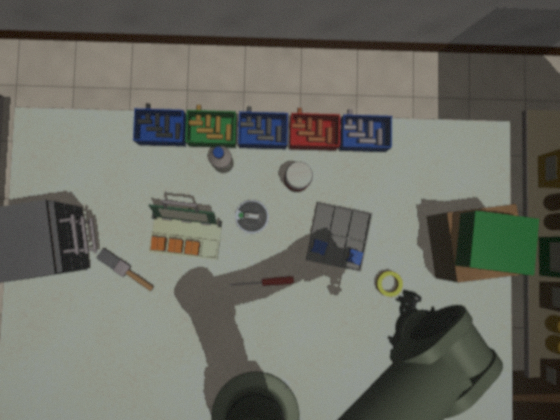

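The dial window is centred on green at crop pixel (160,252). The three cartons lie flat in their bays, the board is open, the bystanders and blue cartons have not visibly moved, and the arm is clear. I'm handing in.

```bash
python3 - <<'E'
from h import *
st(); print(finish_job())
E
```

```text
77.7 [ 360.5 -329.6  299.4] gap 85.3 F [-0.2  0.9  0.5] q [-0.15  0.33  1.    1.86 -0.3   1.12  0.76]
the job is handed in; nothing more can be done
None
```

The job is handed in, 77.7 s into the 210 s limit. The backboard is open, all three orange cartons are in the display, and the dial shows green.

**Last checks, all from camera images:**
- **Backboard:** it stands open with nothing holding it. I judged this by eye and did not measure the angle.
- **Cartons:** they are in three neighbouring bays with their tops at about 52 mm, so flat on the floor. Each is within about 4 mm of my estimated bay centre (limit 12 mm). I only ever saw three orange cartons.
- **Dial:** it first came to rest about 0.06–0.09 rad past green, so I turned it back 0.075 rad. The cap now reads about 1.49–1.51 rad.
- **Other things:** both blue cartons are still in the tray, and the bystanders look unmoved.

**What disagreed or came close:**
- **Fingertip height:** the real fingertips were about 20 mm above the reported TCP. The side camera showed it, a touch on the counter confirmed it, and I corrected for it from then on.
- **Gripping the bar:** closing off-centre pulled the arm about 22 mm sideways. The wrist force read 107 N straight afterwards, close to the 120 N limit. I moved the target to the arm's actual position before lifting.
- **Bay centres:** the two cameras differed by a few millimetres on how far forward the bays sit. I used a value in between, and each carton touched down at floor height.
- **Front carton:** it moved about 9 mm in the stock tray before I touched it, so I located it again before picking it up.

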